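# Sweep the plate clean and sort flux jars by cap tightness

## Task

First take the scraper block in the gripper and wipe all the metal chips off the steel plate into its trough (touch chips only with the scraper), then stand the scraper back on its rubber mat. Then gently twist the cap of every flux jar: stand jars with tight caps upright on the cleared plate, and set those with loose caps upright in the red rework tray, leaving each loose cap turned so that its mark is plainly out of line. Do not tip a jar over or force a tight cap round, and leave the hammer, spool and rosette alone.

Things in the scene. Friction and masses are not known exactly. Their poses are not given: they have to be found in the camera images.
- plate: Fixed steel plate, 180 (x) x 220 (y) mm, flat top 30 mm above the bench; origin under the plate's centre. Dark rims 6 mm thick rise 10 mm above the top at its -x, +y and -y edges. Its +x edge is open and drops into a scrap trough, part of it, with blue walls 36 mm above the bench, 74 mm wide inside (x 90 to 164 mm), full length, floor 6 mm above the bench.
- rework: Fixed shallow red rework tray, 200 x 200 mm outside, walls 5 mm thick and 20 mm high, floor 5 mm above the bench; origin under its centre.
- rack: Fixed wooden jar rack, 170 (x) x 245 (y) x 30 mm high, origin under its centre, with six square pockets 54 mm wide and 18 mm deep in 2 rows along y: centres at x = -42.5, +42.5 and y = -80, 0, +80 mm. A jar in a pocket can turn less than 0.1 rad before the pocket holds it.
- mat: Fixed black rubber mat, 100 (x) x 150 (y) x 4 mm, the scraper's place; origin under its centre.
- scraper: Scraper block, 0.3 kg, standing upright: steel shoe 36 (x) x 90 (y) x 18 mm high, above it a wooden grip 24 (x) x 80 (y) mm up to 62 mm above the underside. Origin at the centre of its underside, z up. Wipes with its 90 mm wide face; grip it across its 24 mm thickness.
- jar_a: Flux jar (may be absent): white square body 50 x 50 x 50 mm, round neck 10 mm high, above it the green screw cap 40 mm across from 60 to 86 mm above the underside; 0.25 kg. Origin at the centre of the underside, z up. Strong enough to be lifted by its cap, loose or tight; starts in a rack pocket (underside 12 mm above the bench).
- jar_b: Flux jar (may be absent): white square body 50 x 50 x 50 mm, round neck 10 mm high, above it the green screw cap 40 mm across from 60 to 86 mm above the underside; 0.25 kg. Origin at the centre of the underside, z up. Strong enough to be lifted by its cap, loose or tight; starts in a rack pocket (underside 12 mm above the bench).
- jar_c: Flux jar (may be absent): white square body 50 x 50 x 50 mm, round neck 10 mm high, above it the green screw cap 40 mm across from 60 to 86 mm above the underside; 0.25 kg. Origin at the centre of the underside, z up. Strong enough to be lifted by its cap, loose or tight; starts in a rack pocket (underside 12 mm above the bench).
- jar_d: Flux jar (may be absent): white square body 50 x 50 x 50 mm, round neck 10 mm high, above it the green screw cap 40 mm across from 60 to 86 mm above the underside; 0.25 kg. Origin at the centre of the underside, z up. Strong enough to be lifted by its cap, loose or tight; starts in a rack pocket (underside 12 mm above the bench).
- jar_e: Flux jar (may be absent): white square body 50 x 50 x 50 mm, round neck 10 mm high, above it the green screw cap 40 mm across from 60 to 86 mm above the underside; 0.25 kg. Origin at the centre of the underside, z up. Strong enough to be lifted by its cap, loose or tight; starts in a rack pocket (underside 12 mm above the bench).
- mark_a (a point): Centre of the top of jar_a's cap; turns with it. Its x axis runs along the cap's yellow mark, at first in line with the jar's x axis and red mark. A loose cap turns at under 0.1 N m, either way to 1.2 rad, and stays where left. A tight one holds to 2 N m: a gentle grip (20-30 N) slips on it. A twist of 0.4 rad tells which; a loose cap's 0.1 mm extra height is too little to see.
- mark_b (a point): Centre of the top of jar_b's cap; turns with it. Its x axis runs along the cap's yellow mark, at first in line with the jar's x axis and red mark. A loose cap turns at under 0.1 N m, either way to 1.2 rad, and stays where left. A tight one holds to 2 N m: a gentle grip (20-30 N) slips on it. A twist of 0.4 rad tells which; a loose cap's 0.1 mm extra height is too little to see.
- mark_c (a point): Centre of the top of jar_c's cap; turns with it. Its x axis runs along the cap's yellow mark, at first in line with the jar's x axis and red mark. A loose cap turns at under 0.1 N m, either way to 1.2 rad, and stays where left. A tight one holds to 2 N m: a gentle grip (20-30 N) slips on it. A twist of 0.4 rad tells which; a loose cap's 0.1 mm extra height is too little to see.
- mark_d (a point): Centre of the top of jar_d's cap; turns with it. Its x axis runs along the cap's yellow mark, at first in line with the jar's x axis and red mark. A loose cap turns at under 0.1 N m, either way to 1.2 rad, and stays where left. A tight one holds to 2 N m: a gentle grip (20-30 N) slips on it. A twist of 0.4 rad tells which; a loose cap's 0.1 mm extra height is too little to see.
- mark_e (a point): Centre of the top of jar_e's cap; turns with it. Its x axis runs along the cap's yellow mark, at first in line with the jar's x axis and red mark. A loose cap turns at under 0.1 N m, either way to 1.2 rad, and stays where left. A tight one holds to 2 N m: a gentle grip (20-30 N) slips on it. A twist of 0.4 rad tells which; a loose cap's 0.1 mm extra height is too little to see.
- chip_1: Bent metal chip (may be absent), foot 18 x 13 x 4 mm with one end turned up to 10 mm, 14 g, lying on the plate; origin at the centre of its underside.
- chip_2: Bent metal chip (may be absent), foot 18 x 13 x 4 mm with one end turned up to 10 mm, 14 g, lying on the plate; origin at the centre of its underside.
- chip_3: Bent metal chip (may be absent), foot 18 x 13 x 4 mm with one end turned up to 10 mm, 14 g, lying on the plate; origin at the centre of its underside.
- chip_4: Bent metal chip (may be absent), foot 18 x 13 x 4 mm with one end turned up to 10 mm, 14 g, lying on the plate; origin at the centre of its underside.
- hammer: Hammer lying on the bench beyond the rack; not part of the job, leave alone. Origin at its underside.
- spool: Aluminium spool, 60 mm across, 40 mm high; not part of the job, leave alone. Origin at its underside.
- rosette: Zinc rosette, 70 mm across, 36 mm high; not part of the job, leave alone. Origin at its underside.
There are look-alikes about, which are no part of the job. What is shaped like the jar_d but purple is not meant.

How it is judged:
By the outcome, as a careful person would: the job done as asked, in the order asked, and still so for the second after the job is handed in, with the robot touching nothing.
Of jar_a, jar_b, jar_c, jar_d, jar_e only 4 to 5 are there at a start; the rules pass over those that are not, and their reading is None.
Of chip_1, chip_2, chip_3, chip_4 only 2 to 4 are there at a start; the rules pass over those that are not, and their reading is None.
At some moment in a run one of scraper, chip_1, chip_2, chip_3, chip_4 may be knocked a few centimetres aside while the robot is not near it.
It also fails if it takes over 200 s, if anything falls off the work surface, if the arm or the gripper's body presses on something with over 40 N, if the wrist force passes 120 N, or if a joint passes its speed limit or range.

## Robot

A 7-joint arm with a two-finger parallel gripper is mounted at the origin on the work surface. World frame = base frame: x ahead of the robot, y to its left, z up, the work surface at z = 0. Lengths are in m, angles in degrees, forces in N, time in s.
With the tool pointing down it reaches from about 0.425 to 0.875 m from the base axis. Payload 4.7 kg.
Tool frame: the origin (TCP) lies between the finger pads; the fingertips stand 8 mm ahead of it and the grasp point (between the pads) lies 11 mm behind it (env.tip_extent is the distance from the TCP to the fingertips, in m); z points along the fingers, y is the line along which they close (so a half turn about z gives the same grasp; the last joint's range is limited). The gripper opens to 87 mm and grips with 3 to 60 N. Pads are 19 mm wide; open, the fingers measure 117 mm over their backs; the gripper's body (75 mm by 190 mm) begins 51 mm behind the grasp point.
Start: joints at [70.823, 18.392, -4.016, 83.108, 1.295, 78.541, -3.26], TCP at [0.222, -0.611, 0.231] pointing down, gripper open.
Joint ranges: [-163.93, 163.93], [-17.29, 119.83], [-79.2, 71.16], [3.27, 140.29], [-89.18, 269.18], [5.43, 117.66], [-154.24, 154.24]. Speed limits (degrees/s): [147.25, 147.25, 180, 180, 180, 180, 180].

## Interface

Orientations are given as [roll, pitch, yaw] about the fixed x, y, z axes, in that order (R = Rz(yaw) Ry(pitch) Rx(roll)).
In Python, from cell import sensors, vision, workorder, env gives the robot as it stands.
- The arm moves only by the tool drive_tool, never from a script. Its argument "moves" is a list of rows, each an object of numbers: "x", "y", "z": the shift along the tool's x, y, z in mm; "rx", "ry", "rz": the turn, a rotation vector about the tool's x, y, z in rad; "fingers": the closure, from -1 (fully open) to 1 (shut). In form: [{"x": .., "y": .., "z": .., "rx": .., "ry": .., "rz": .., "fingers": ..}, ...]. A call has 1 to 20 rows; each row is the pose to reach, as a shift and turn from the pose commanded when the call began, along the tool's axes at that moment; what a row does not reach only later rows make up. A row lasts 1/8 s, in which the tool goes at most 62.5 mm and 10.7 degrees, less where a joint would pass 70% of its speed; a pose out of reach is approached as far as the arm can. A call with a gripper value outside its range is refused whole. The fingers move at their own pace and stop on an object; "force" is the grip in N (left out, the last holds). Time passes only in rows, so rows that repeat a pose let the fingers close. It gives the time, the measured TCP pose, the force, the opening and the grip force at its end, in the units of the state.
- sensors.get_obs(): the state, without advancing time (a new reading comes with each control period).
- vision.read_camera(name): name is "side" or "top"; returns a dict with "image" (420x560x3 uint8, red, green, blue), "fx", "fy", "cx", "cy" (pixels), "R" (3x3) and "t" (3): a world point X has camera coordinates R X + t. Camera axes: x right, y down, z forward; pixel columns grow to the right and rows downward; lengths in m; the calibration is good to about 2 mm. A picture is of the moment at which its call begins. There is no depth.
- workorder.sign_off(): hands the job in; it is judged then, once.
The state is a dict: "time_s": time; "qpos": joint angles; "joint_velocities": joint speeds; "effort": joint torques, N m; "tool_pos": TCP position; "tool_rot": TCP orientation; "force": force on the tool from outside, world axes, zero at the start; "wrist_torque": the same for the moment, N m; "grip_width": finger opening in m; "grasp_force": force on a finger pad.
Only numpy, scipy, OpenCV 4.12 (cv2) and the standard library are available. Lean on these libraries where they do the work, as an engineer would, in place of code of your own. Each camera call takes 0.05 s, during which the arm holds its last target. There are 200 camera calls.

## Working session

There is one attempt and no reset: what is moved stays moved. The work goes in short steps, Python scripts to look and compute and a tool call to move; the robot and the scene stay as the last step left them, time stands still between calls to the robot, and variables do not carry over. Pictures are saved under pics/ and viewed, at most 14 in all, crops included, and the job is handed in when it is done.

Besides the shell and the picture viewer there is one more tool, called by a JSON object that holds its "method" and its "body", one argument or row to a line. drive_tool: Moves the arm, as the interface text tells. Its arguments: {"type":"object","properties":{"moves":{"type":"array"},"force":{"type":"number"}},"required":["moves"]}

```bash
mkdir -p pics; ls; cat > h.py <<'E'
import numpy as np, cv2
from cell import sensors, vision, workorder, env
def shot(n,save=None):
    c=vision.read_camera(n)
    if save: cv2.imwrite('pics/'+save,cv2.cvtColor(c['image'],cv2.COLOR_RGB2BGR))
    return c
def ray(c,u,v,z):
    R=np.array(c['R']);t=np.array(c['t']);o=-R.T@t
    d=R.T@np.array([(u-c['cx'])/c['fx'],(v-c['cy'])/c['fy'],1])
    return o+d*(z-o[2])/d[2]
def proj(c,X):
    p=np.array(c['R'])@np.array(X)+np.array(c['t'])
    return np.array([c['fx']*p[0]/p[2]+c['cx'],c['fy']*p[1]/p[2]+c['cy']])
E
python3 - <<'E'
from h import *
for n in('top','side'):
    c=shot(n,n+'0.png'); print(n,-np.array(c['R']).T@c['t'],np.round(c['R'],3).tolist(),c['fx'])
print(sensors.get_obs(),env.tip_extent)
E
```

```text
pics
top [ 0.37676508 -0.01973638  1.33367353] [[0.007, -1.0, -0.007], [-0.986, -0.006, -0.167], [0.167, 0.009, -0.986]] 470.8875674338952
side [0.36898603 0.69065334 0.58425068] [[-0.949, -0.315, 0.018], [-0.194, 0.537, -0.821], [0.249, -0.783, -0.57]] 409.92593984475184
{'time_s': 0.1, 'qpos': array([70.82324217, 18.43230788, -4.01582617, 83.1677119 ,  1.29701029,
       78.53866505, -3.25907305]), 'joint_velocities': array([-0.01696935, -0.0803357 , -0.08385904, -0.20873031,  0.0332725 ,
       -0.01716301,  0.10593808]), 'effort': array([ 2.85445576e-04, -4.92572451e+01, -4.05467357e-01, -3.13398206e+01,
       -6.41142810e-02,  3.94806708e-02,  6.96416305e-05]), 'tool_pos': array([ 0.22193664, -0.61044251,  0.22960105]), 'tool_rot': array([-1.79906656e+02,  7.23344853e-03,  1.99879614e+01]), 'force': array([0.04596683, 0.50384544, 0.17976744]), 'wrist_torque': array([-0.01798482,  0.00398726,  0.00445143]), 'grasp_force': 0.0, 'grip_width': 0.08686344621847882} 0.008
```

View pics/top0.png

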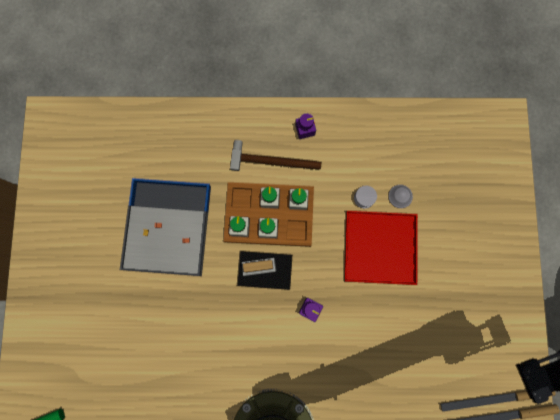

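View pics/side0.png

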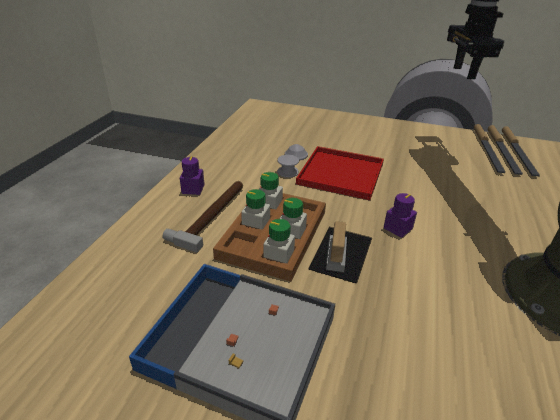

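Top view: the plate is at about (165,227) with chips at (158,225), (147,233) and (185,240). The scraper on its mat is at (258,267). Green-capped jars are at (269,196), (299,197), (238,226) and (267,227). The red tray is at (381,247). The purple look-alikes at (306,126) and (311,310) aren't part of the job. Next I'll check this in a close crop.

```bash
python3 - <<'E'
from h import *
c=shot('top'); im=cv2.cvtColor(c['image'],cv2.COLOR_RGB2BGR); s=shot('side'); si=cv2.cvtColor(s['image'],cv2.COLOR_RGB2BGR)
a=cv2.resize(im[170:300,115:325],None,fx=3.8,fy=3.8,interpolation=cv2.INTER_CUBIC)
cv2.imwrite('pics/crop1.png',a)
hsv=cv2.cvtColor(im,cv2.COLOR_BGR2HSV); hs=cv2.cvtColor(si,cv2.COLOR_BGR2HSV)
def blobs(c,m,z,name,amin=15):
    n,l,st,ce=cv2.connectedComponentsWithStats(m.astype(np.uint8))
    for i in range(1,n):
        if st[i,4]>=amin:
            pts=np.argwhere(l==i)[:,::-1].astype(np.float32); 
            w=np.array([ray(c,u,v,z)[:2] for u,v in pts],np.float32)
            r=cv2.minAreaRect(w*1000)
            print(name,st[i].tolist(),np.round(ce[i],1),'mean',np.round(w.mean(0)*1000,0),'rect',[np.round(q,0).tolist() for q in r])
H,S,V=[hsv[...,i].astype(int) for i in range(3)]
blobs(c,(H>45)&(H<85)&(S>120)&(V>50),.098,'green',60)
blobs(c,((H<5)|(H>175))&(S>180)&(V>90),.02,'red',500)
x=np.zeros_like(H,bool);x[205:275,122:206]=1
blobs(c,x&(S>100)&(V>120)&((H<35)|(H>170)),.034,'chip',5)
x[:]=0;x[250:290,236:295]=1
blobs(c,x&(H>8)&(H<25)&(S>70)&(V>120),.066,'grip',60)
blobs(c,x&(V<40),.004,'mat',100)
x[:]=0;x[175:280,118:215]=1
blobs(c,x&(S<40)&(V>130),.03,'plate',500)
x[:]=0;x[180:250,220:318]=1
blobs(c,x&((H>5)&(H<22)&(S>120)&(V<190)),.03,'rack',500)
E
```

```text
green [262, 187, 15, 15, 151] [268.8 194.6] mean [631.  12.] rect [[632.0, 12.0], [38.0, 38.0], 0.0]
green [292, 189, 14, 15, 151] [298.5 196. ] mean [627. -67.] rect [[627.0, -67.0], [38.0, 35.0], 0.0]
green [230, 217, 15, 15, 153] [237.2 224.2] mean [550.  95.] rect [[551.0, 95.0], [36.0, 36.0], 46.0]
green [260, 219, 15, 14, 151] [267.  225.8] mean [546.  16.] rect [[547.0, 16.0], [36.0, 36.0], 45.0]
green [35, 410, 27, 10, 145] [ 50.6 416. ] mean [ 65. 549.] rect [[69.0, 555.0], [21.0, 65.0], 1.0]
red [345, 211, 72, 74, 4856] [380.1 247.5] mean [ 498. -298.] rect [[499.0, -299.0], [197.0, 196.0], 88.0]
chip [122, 205, 6, 41, 132] [123.5 219.4] mean [571. 420.] rect [[555.0, 416.0], [113.0, 14.0], 4.0]
chip [155, 223, 7, 5, 31] [158.1 224.9] mean [556. 322.] rect [[555.0, 323.0], [11.0, 17.0], 0.0]
chip [143, 229, 5, 7, 29] [145.1 232.1] mean [535. 357.] rect [[535.0, 358.0], [17.0, 11.0], 3.0]
chip [182, 238, 7, 5, 28] [185.6 240. ] mean [514. 244.] rect [[514.0, 245.0], [11.0, 17.0], 0.0]
chip [202, 242, 4, 33, 75] [204.1 262.2] mean [453. 190.] rect [[464.0, 192.0], [88.0, 8.0], 2.0]
chip [122, 270, 52, 5, 131] [140.9 273. ] mean [422. 363.] rect [[419.0, 345.0], [141.0, 11.0], 86.0]
grip [236, 250, 59, 40, 326] [272.3 262.1] mean [453.   2.] rect [[433.0, 22.0], [104.0, 156.0], 0.0]
grip [243, 260, 30, 12, 237] [257.6 265.5] mean [443.  41.] rect [[442.0, 41.0], [24.0, 78.0], 8.0]
grip [236, 286, 45, 4, 95] [252.8 288.3] mean [383.  53.] rect [[385.0, 39.0], [8.0, 117.0], 0.0]
mat [238, 252, 54, 37, 1215] [266.8 271.5] mean [430.  18.] rect [[434.0, 25.0], [144.0, 94.0], 86.0]
plate [125, 208, 78, 65, 4160] [164.1 240. ] mean [514. 305.] rect [[516.0, 305.0], [201.0, 169.0], 86.0]
rack [222, 181, 93, 67, 4009] [268.9 214.8] mean [587.  14.] rect [[590.0, 13.0], [254.0, 183.0], 88.0]
```

View pics/crop1.png

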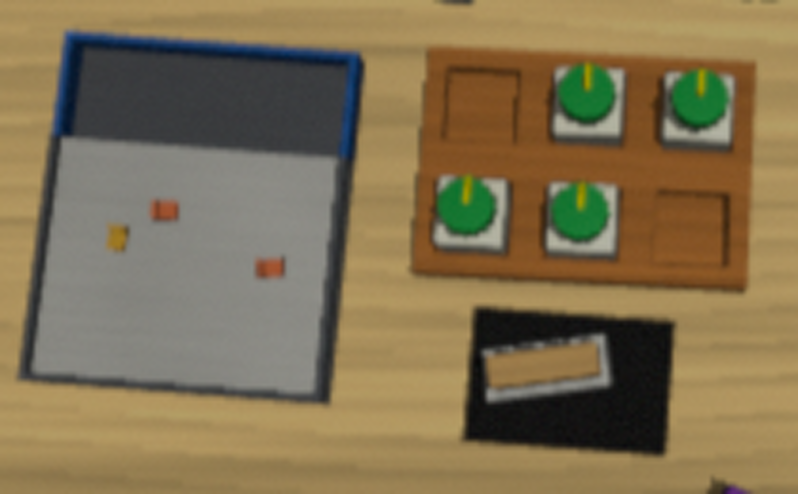

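The crop confirms it: three chips (crop 165,210; 118,238; 270,268), four green-capped jars with their marks in line, and the scraper tilted about 8° on the mat. I'm choosing the green-capped white jars and this scraper.

```bash
cat >> h.py <<'E'
from scipy.spatial.transform import Rotation as Ro
def plan(*tg):
    """rows (mm, rad, tool axes) to world targets (x,y,z mm, yaw deg), from the current pose"""
    o=sensors.get_obs(); R=Ro.from_euler('xyz',o['tool_rot'],degrees=True); p=o['tool_pos']*1000
    print('now',np.round(p,1),np.round(o['tool_rot'],1),'q7',round(o['qpos'][6]),'t',round(o['time_s'],1),'F',np.round(o['force'],1),'w',round(o['grip_width']*1000,1))
    for x,y,z,w in tg:
        d=R.inv().apply(np.array([x,y,z])-p); r=(R.inv()*Ro.from_euler('xyz',[180,0,w],degrees=True)).as_rotvec()
        print((x,y,z,w),'->',np.round(d,1),np.round(r,3))
def loc(o,yaw,x,y):
    c,s=np.cos(np.radians(yaw)),np.sin(np.radians(yaw)); return np.round([o[0]+c*x-s*y,o[1]+s*x+c*y],1)
E
python3 -c "
from h import *
plan((470,-300,200,55),(442,41,150,98),(442,41,45,98))"
```

```text
now [ 222.  -610.6  229.9] [-179.9    0.    20. ] q7 -3 t 0.2 F [ 0.8 -0.  -0.1] w 86.9
(470, -300, 200, 55) -> [ 339.2 -207.1   30.1] [-0.001 -0.    -0.611]
(442, 41, 150, 98) -> [ 429.5 -537.    80.5] [-1.000e-03 -1.000e-03 -1.362e+00]
(442, 41, 45, 98) -> [ 429.5 -536.9  185.5] [-1.000e-03 -1.000e-03 -1.362e+00]
```

{"method": "drive_tool", "body": {
  "moves": [
    {"x":339,"y":-207,"z":30,"rz":-0.61,"fingers":0},
    {"x":339,"y":-207,"z":30,"rz":-0.61,"fingers":0},
    {"x":339,"y":-207,"z":30,"rz":-0.61,"fingers":0},
    {"x":339,"y":-207,"z":30,"rz":-0.61,"fingers":0},
    {"x":339,"y":-207,"z":30,"rz":-0.61,"fingers":0},
    {"x":339,"y":-207,"z":30,"rz":-0.61,"fingers":0},
    {"x":339,"y":-207,"z":30,"rz":-0.61,"fingers":0},
    {"x":430,"y":-537,"z":80,"rz":-1.36,"fingers":0},
    {"x":430,"y":-537,"z":80,"rz":-1.36,"fingers":0},
    {"x":430,"y":-537,"z":80,"rz":-1.36,"fingers":0},
    {"x":430,"y":-537,"z":80,"rz":-1.36,"fingers":0},
    {"x":430,"y":-537,"z":80,"rz":-1.36,"fingers":0},
    {"x":430,"y":-537,"z":80,"rz":-1.36,"fingers":0},
    {"x":430,"y":-537,"z":80,"rz":-1.36,"fingers":0},
    {"x":430,"y":-537,"z":80,"rz":-1.36,"fingers":0},
    {"x":430,"y":-537,"z":80,"rz":-1.36,"fingers":0},
    {"x":430,"y":-537,"z":80,"rz":-1.36,"fingers":0}
  ],
  "force": 40
}}

```text
invalid input at $.moves[0]: expected keys x, y, z, rx, ry, rz, fingers
```

```bash
python3 -c "
from h import *
plan((442,41,45,98))
c=shot('side'); im=cv2.cvtColor(c['image'],cv2.COLOR_RGB2BGR); cv2.imwrite('pics/s1.png',cv2.resize(im[80:400,130:450],None,fx=1.8,fy=1.8))"
```

```text
now [ 222.  -610.6  229.9] [-179.9    0.    20. ] q7 -3 t 0.2 F [ 0.8 -0.  -0.1] w 86.9
(442, 41, 45, 98) -> [ 429.5 -536.9  185.5] [-1.000e-03 -1.000e-03 -1.362e+00]
```

View pics/s1.png

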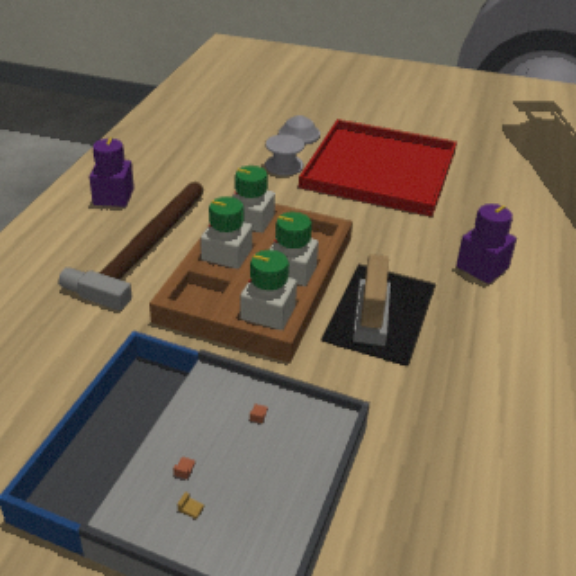

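The move was refused because every key has to be given. The picture shows the unmoved scene: the chips at crop (259,413), (184,467) and (190,505), and the scraper standing on its mat at (374,300).

{"method": "drive_tool", "body": {
  "moves": [
    {"x":339,"y":-207,"z":30,"rx":0,"ry":0,"rz":-0.61,"fingers":0},
    {"x":339,"y":-207,"z":30,"rx":0,"ry":0,"rz":-0.61,"fingers":0},
    {"x":339,"y":-207,"z":30,"rx":0,"ry":0,"rz":-0.61,"fingers":0},
    {"x":339,"y":-207,"z":30,"rx":0,"ry":0,"rz":-0.61,"fingers":0},
    {"x":339,"y":-207,"z":30,"rx":0,"ry":0,"rz":-0.61,"fingers":0},
    {"x":339,"y":-207,"z":30,"rx":0,"ry":0,"rz":-0.61,"fingers":0},
    {"x":339,"y":-207,"z":30,"rx":0,"ry":0,"rz":-0.61,"fingers":0},
    {"x":430,"y":-537,"z":80,"rx":0,"ry":0,"rz":-1.36,"fingers":0},
    {"x":430,"y":-537,"z":80,"rx":0,"ry":0,"rz":-1.36,"fingers":0},
    {"x":430,"y":-537,"z":80,"rx":0,"ry":0,"rz":-1.36,"fingers":0},
    {"x":430,"y":-537,"z":80,"rx":0,"ry":0,"rz":-1.36,"fingers":0},
    {"x":430,"y":-537,"z":80,"rx":0,"ry":0,"rz":-1.36,"fingers":0},
    {"x":430,"y":-537,"z":80,"rx":0,"ry":0,"rz":-1.36,"fingers":0},
    {"x":430,"y":-537,"z":80,"rx":0,"ry":0,"rz":-1.36,"fingers":0},
    {"x":430,"y":-537,"z":80,"rx":0,"ry":0,"rz":-1.36,"fingers":0},
    {"x":430,"y":-537,"z":80,"rx":0,"ry":0,"rz":-1.36,"fingers":0},
    {"x":430,"y":-537,"z":80,"rx":0,"ry":0,"rz":-1.36,"fingers":0}
  ],
  "force": 40
}}

```text
time_s: 2.38
tool_pos: [0.4429, 0.0397, 0.1506]
tool_rot: [180.0, 0.0, 97.8]
force: [-0.3, -0.6, -0.4]
grip_width: 0.0438
grasp_force: 0.0
```

```bash
python3 -c "
from h import *
plan((442,41,45,98))
c=shot('side'); im=cv2.cvtColor(c['image'],cv2.COLOR_RGB2BGR); cv2.imwrite('pics/s2.png',cv2.resize(im[80:400,130:450],None,fx=1.8,fy=1.8))
print([proj(c,p).round() for p in [(.442,.041,.066),(.442,.041,.004)]])"
```

```text
now [442.9  39.7 150.6] [180.    0.   97.8] q7 1 t 2.4 F [-0.3 -0.6 -0.4] w 43.8
(442, 41, 45, 98) -> [  1.4  -0.7 105.6] [ 0.     0.    -0.004]
[array([339., 233.]), array([336., 256.])]
```

View pics/s2.png

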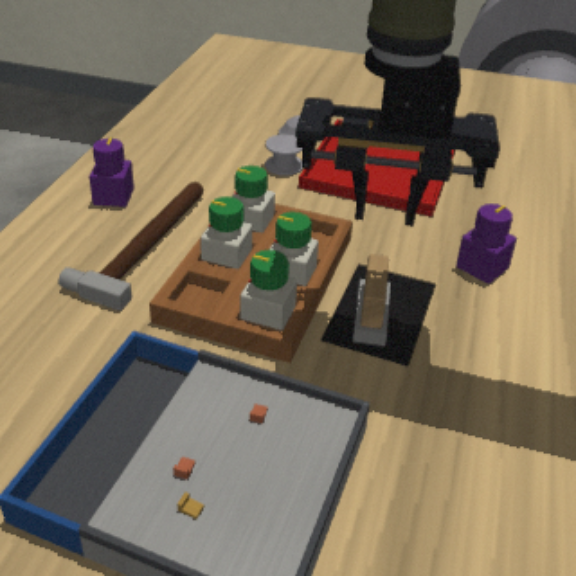

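The open gripper hangs over the scraper (crop 385,200), with its wide body along the closing line. I'll go down but keep the body above the caps.

{"method": "drive_tool", "body": {
  "moves": [
    {"x":1,"y":-1,"z":50,"rx":0,"ry":0,"rz":0,"fingers":0},
    {"x":1,"y":-1,"z":80,"rx":0,"ry":0,"rz":0,"fingers":0},
    {"x":1,"y":-1,"z":95,"rx":0,"ry":0,"rz":0,"fingers":0},
    {"x":1,"y":-1,"z":103,"rx":0,"ry":0,"rz":0,"fingers":0},
    {"x":1,"y":-1,"z":103,"rx":0,"ry":0,"rz":0,"fingers":0},
    {"x":1,"y":-1,"z":103,"rx":0,"ry":0,"rz":0,"fingers":0.6},
    {"x":1,"y":-1,"z":103,"rx":0,"ry":0,"rz":0,"fingers":0.6},
    {"x":1,"y":-1,"z":103,"rx":0,"ry":0,"rz":0,"fingers":0.6},
    {"x":1,"y":-1,"z":103,"rx":0,"ry":0,"rz":0,"fingers":0.6},
    {"x":1,"y":-1,"z":103,"rx":0,"ry":0,"rz":0,"fingers":0.6}
  ],
  "force": 40
}}

```text
time_s: 3.68
tool_pos: [0.4421, 0.0415, 0.048]
tool_rot: [179.9, 0.0, 97.9]
force: [-0.4, -0.1, 4.7]
grip_width: 0.0236
grasp_force: 40.0
```

```bash
python3 -c "
from h import *
P=(513,305)
a,b=loc(P,-4,-48,-52),loc(P,-4,92,-52); print(a,b)
plan((442,41,150,98),(*a,120,86),(*a,76,86))"
```

```text
[461.5 256.5] [601.1 246.7]
now [442.1  41.5  48. ] [179.9   0.   97.9] q7 -5 t 3.7 F [-0.4 -0.1  4.7] w 23.6
(442, 41, 150, 98) -> [-6.00e-01 -1.00e-01 -1.02e+02] [ 0.001  0.    -0.002]
(np.float64(461.5), np.float64(256.5), 120, 86) -> [210.2  48.8 -72. ] [0.001 0.    0.208]
(np.float64(461.5), np.float64(256.5), 76, 86) -> [210.2  48.8 -28. ] [0.001 0.    0.208]
```

{"method": "drive_tool", "body": {
  "moves": [
    {"x":0,"y":0,"z":-50,"rx":0,"ry":0,"rz":0,"fingers":0.6},
    {"x":0,"y":0,"z":-80,"rx":0,"ry":0,"rz":0,"fingers":0.6},
    {"x":60,"y":14,"z":-80,"rx":0,"ry":0,"rz":0.1,"fingers":0.6},
    {"x":120,"y":28,"z":-80,"rx":0,"ry":0,"rz":0.2,"fingers":0.6},
    {"x":170,"y":40,"z":-80,"rx":0,"ry":0,"rz":0.21,"fingers":0.6},
    {"x":210,"y":49,"z":-80,"rx":0,"ry":0,"rz":0.21,"fingers":0.6},
    {"x":210,"y":49,"z":-80,"rx":0,"ry":0,"rz":0.21,"fingers":0.6},
    {"x":210,"y":49,"z":-80,"rx":0,"ry":0,"rz":0.21,"fingers":0.6},
    {"x":210,"y":49,"z":-50,"rx":0,"ry":0,"rz":0.21,"fingers":0.6},
    {"x":210,"y":49,"z":-50,"rx":0,"ry":0,"rz":0.21,"fingers":0.6}
  ]
}}

```text
time_s: 4.92
tool_pos: [0.4597, 0.2533, 0.0953]
tool_rot: [-179.7, 0.2, 85.7]
force: [0.1, -0.0, -2.3]
grip_width: 0.0238
grasp_force: 40.0
```

```bash
python3 -c "
from h import *
P=(513,305)
a,b=loc(P,-4,-48,-52),loc(P,-4,92,-52); print(a,b)
plan((*a,75,86),(*b,75,86))
c=shot('side'); im=cv2.cvtColor(c['image'],cv2.COLOR_RGB2BGR); cv2.imwrite('pics/s3.png',cv2.resize(im[120:420,100:400],None,fx=1.9,fy=1.9))"
```

```text
[461.5 256.5] [601.1 246.7]
now [459.7 253.3  95.3] [-179.7    0.2   85.7] q7 -48 t 4.9 F [ 0.1 -0.  -2.3] w 23.8
(np.float64(461.5), np.float64(256.5), 75, 86) -> [ 3.4  1.7 20.3] [-0.005  0.004 -0.004]
(np.float64(601.1), np.float64(246.7), 75, 86) -> [  3.9 141.6  19.7] [-0.005  0.004 -0.004]
```

View pics/s3.png

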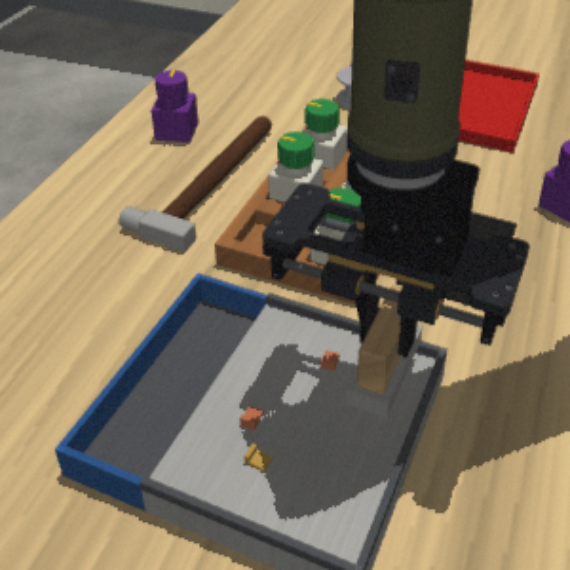

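The scraper hangs over the near side of the plate (crop 385,380) behind all the chips. Next is lowering it until it just touches.

{"method": "drive_tool", "body": {
  "moves": [
    {"x":0,"y":0,"z":16,"rx":0,"ry":0,"rz":0,"fingers":0.6},
    {"x":0,"y":0,"z":20,"rx":0,"ry":0,"rz":0,"fingers":0.6},
    {"x":0,"y":0,"z":22,"rx":0,"ry":0,"rz":0,"fingers":0.6},
    {"x":0,"y":0,"z":22,"rx":0,"ry":0,"rz":0,"fingers":0.6}
  ]
}}

```text
time_s: 5.48
tool_pos: [0.4613, 0.2565, 0.0756]
tool_rot: [180.0, -0.0, 85.9]
force: [-0.0, 0.5, -2.4]
grip_width: 0.0233
grasp_force: 40.0
```

```bash
python3 -c "
from h import *
P=(513,305)
a,b=loc(P,-4,-48,-52),loc(P,-4,92,-52)
plan((*a,75,86),(*b,75,86))"
```

```text
now [461.3 256.5  75.6] [180.   -0.   85.9] q7 -49 t 5.5 F [-0.   0.5 -2.4] w 23.3
(np.float64(461.5), np.float64(256.5), 75, 86) -> [0.1 0.2 0.6] [ 0.    -0.    -0.002]
(np.float64(601.1), np.float64(246.7), 75, 86) -> [  0.3 140.2   0.6] [ 0.    -0.    -0.002]
```

{"method": "drive_tool", "body": {
  "moves": [
    {"x":0,"y":0,"z":1,"rx":0,"ry":0,"rz":0,"fingers":0.6},
    {"x":0,"y":14,"z":1,"rx":0,"ry":0,"rz":0,"fingers":0.6},
    {"x":0,"y":28,"z":1,"rx":0,"ry":0,"rz":0,"fingers":0.6},
    {"x":0,"y":42,"z":1,"rx":0,"ry":0,"rz":0,"fingers":0.6},
    {"x":0,"y":56,"z":1,"rx":0,"ry":0,"rz":0,"fingers":0.6},
    {"x":0,"y":70,"z":1,"rx":0,"ry":0,"rz":0,"fingers":0.6},
    {"x":0,"y":84,"z":1,"rx":0,"ry":0,"rz":0,"fingers":0.6},
    {"x":0,"y":98,"z":1,"rx":0,"ry":0,"rz":0,"fingers":0.6},
    {"x":0,"y":112,"z":1,"rx":0,"ry":0,"rz":0,"fingers":0.6},
    {"x":0,"y":126,"z":1,"rx":0,"ry":0,"rz":0,"fingers":0.6},
    {"x":0,"y":140,"z":1,"rx":0,"ry":0,"rz":0,"fingers":0.6},
    {"x":0,"y":140,"z":1,"rx":0,"ry":0,"rz":0,"fingers":0.6},
    {"x":0,"y":140,"z":1,"rx":0,"ry":0,"rz":0,"fingers":0.6},
    {"x":0,"y":140,"z":-40,"rx":0,"ry":0,"rz":0,"fingers":0.6},
    {"x":0,"y":140,"z":-40,"rx":0,"ry":0,"rz":0,"fingers":0.6}
  ]
}}

```text
time_s: 7.35
tool_pos: [0.6022, 0.2482, 0.119]
tool_rot: [179.7, -0.2, 85.9]
force: [-0.1, 0.7, -2.5]
grip_width: 0.024
grasp_force: 40.0
```

```bash
python3 -c "
from h import *
P=(513,305)
a,b=loc(P,-4,-48,37),loc(P,-4,92,37)
plan((*a,116,86),(*a,75,86),(*b,75,86))
c=shot('side'); im=cv2.cvtColor(c['image'],cv2.COLOR_RGB2BGR); cv2.imwrite('pics/s4.png',cv2.resize(im[120:420,100:400],None,fx=1.9,fy=1.9))"
```

```text
now [602.2 248.2 119. ] [179.7  -0.2  85.9] q7 -44 t 7.3 F [-0.1  0.7 -2.5] w 24.0
(np.float64(467.7), np.float64(345.3), 116, 86) -> [  87.3 -141.1    2.5] [ 0.006 -0.003 -0.001]
(np.float64(467.7), np.float64(345.3), 75, 86) -> [  87.2 -141.3   43.5] [ 0.006 -0.003 -0.001]
(np.float64(607.4), np.float64(335.5), 75, 86) -> [87.3 -1.3 44.3] [ 0.006 -0.003 -0.001]
```

View pics/s4.png

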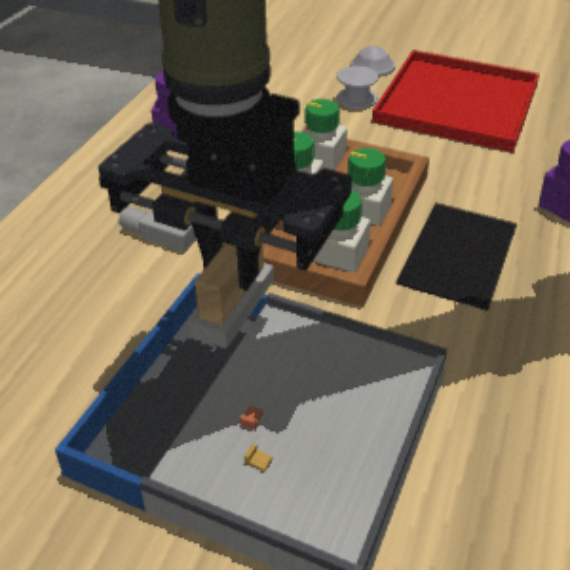

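The first chip's gone from the plate. The other two are still there, at crop (251,417) and (258,458), so I'll wipe the second lane.

{"method": "drive_tool", "body": {
  "moves": [
    {"x":40,"y":-40,"z":0,"rx":0,"ry":0,"rz":0,"fingers":0.6},
    {"x":70,"y":-80,"z":0,"rx":0,"ry":0,"rz":0,"fingers":0.6},
    {"x":88,"y":-120,"z":0,"rx":0,"ry":0,"rz":0,"fingers":0.6},
    {"x":88,"y":-140,"z":0,"rx":0,"ry":0,"rz":0,"fingers":0.6},
    {"x":88,"y":-140,"z":0,"rx":0,"ry":0,"rz":0,"fingers":0.6},
    {"x":88,"y":-140,"z":25,"rx":0,"ry":0,"rz":0,"fingers":0.6},
    {"x":88,"y":-140,"z":37,"rx":0,"ry":0,"rz":0,"fingers":0.6},
    {"x":88,"y":-140,"z":40,"rx":0,"ry":0,"rz":0,"fingers":0.6},
    {"x":88,"y":-140,"z":40,"rx":0,"ry":0,"rz":0,"fingers":0.6}
  ]
}}

```text
time_s: 8.52
tool_pos: [0.468, 0.3441, 0.0756]
tool_rot: [-180.0, -0.0, 85.8]
force: [0.0, 0.7, -2.2]
grip_width: 0.0237
grasp_force: 40.0
```

```bash
python3 -c "
from h import *
P=(513,305)
b=loc(P,-4,92,37)
plan((*b,75,86))"
```

```text
now [468.  344.1  75.6] [-180.    -0.    85.8] q7 -59 t 8.5 F [ 0.   0.7 -2.2] w 23.7
(np.float64(607.4), np.float64(335.5), 75, 86) -> [  1.5 139.7   0.5] [-0.    -0.    -0.003]
```

{"method": "drive_tool", "body": {
  "moves": [
    {"x":0,"y":0,"z":1,"rx":0,"ry":0,"rz":0,"fingers":0.6},
    {"x":0,"y":14,"z":1,"rx":0,"ry":0,"rz":0,"fingers":0.6},
    {"x":0,"y":28,"z":1,"rx":0,"ry":0,"rz":0,"fingers":0.6},
    {"x":0,"y":42,"z":1,"rx":0,"ry":0,"rz":0,"fingers":0.6},
    {"x":0,"y":56,"z":1,"rx":0,"ry":0,"rz":0,"fingers":0.6},
    {"x":0,"y":70,"z":1,"rx":0,"ry":0,"rz":0,"fingers":0.6},
    {"x":0,"y":84,"z":1,"rx":0,"ry":0,"rz":0,"fingers":0.6},
    {"x":0,"y":98,"z":1,"rx":0,"ry":0,"rz":0,"fingers":0.6},
    {"x":0,"y":112,"z":1,"rx":0,"ry":0,"rz":0,"fingers":0.6},
    {"x":0,"y":126,"z":1,"rx":0,"ry":0,"rz":0,"fingers":0.6},
    {"x":0,"y":140,"z":1,"rx":0,"ry":0,"rz":0,"fingers":0.6},
    {"x":0,"y":140,"z":1,"rx":0,"ry":0,"rz":0,"fingers":0.6},
    {"x":0,"y":140,"z":1,"rx":0,"ry":0,"rz":0,"fingers":0.6},
    {"x":0,"y":140,"z":-50,"rx":0,"ry":0,"rz":0,"fingers":0.6},
    {"x":-20,"y":100,"z":-60,"rx":0,"ry":0,"rz":0,"fingers":0.6},
    {"x":-60,"y":50,"z":-75,"rx":0,"ry":0,"rz":0,"fingers":0.6},
    {"x":-100,"y":0,"z":-75,"rx":0,"ry":0,"rz":0,"fingers":0.6},
    {"x":-140,"y":-10,"z":-75,"rx":0,"ry":0,"rz":0,"fingers":0.6},
    {"x":-140,"y":-10,"z":-75,"rx":0,"ry":0,"rz":0,"fingers":0.6}
  ]
}}

```text
time_s: 10.9
tool_pos: [0.4461, 0.2011, 0.1501]
tool_rot: [179.9, 0.4, 85.6]
force: [0.8, 0.5, -2.6]
grip_width: 0.0237
grasp_force: 40.0
```

```bash
python3 -c "
from h import *
plan((430,25,150,87),(430,25,49,87))
c=shot('top',);im=cv2.cvtColor(c['image'],cv2.COLOR_RGB2BGR); a=cv2.resize(im[165:295,110:320],None,fx=3,fy=3,interpolation=cv2.INTER_CUBIC)
c=shot('side'); im=cv2.cvtColor(c['image'],cv2.COLOR_RGB2BGR); b=cv2.resize(im[240:420,120:350],None,fx=.9,fy=.9)
b=cv2.resize(im[250:400,120:350],(630,205)); cv2.imwrite('pics/s5.png',np.vstack([a,b]))"
```

```text
now [446.1 201.1 150.1] [179.9   0.4  85.6] q7 -36 t 10.9 F [ 0.8  0.5 -2.6] w 23.7
(430, 25, 150, 87) -> [-176.8   -2.7    1.2] [ 0.001  0.006 -0.024]
(430, 25, 49, 87) -> [-176.1   -2.8  102.2] [ 0.001  0.006 -0.024]
```

View pics/s5.png

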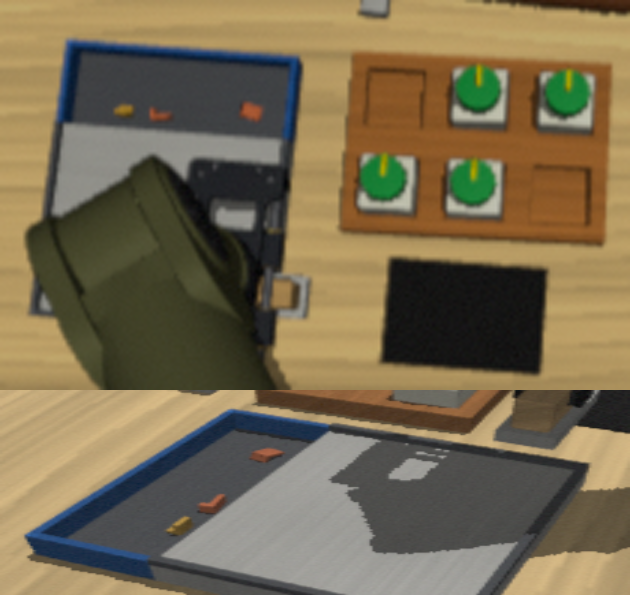

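All three chips lie in the trough (crop 123,110; 160,114; 252,112) and the plate is clear. Now the scraper goes back on the mat.

{"method": "drive_tool", "body": {
  "moves": [
    {"x":-60,"y":-1,"z":0,"rx":0,"ry":0,"rz":0,"fingers":0.6},
    {"x":-110,"y":-2,"z":0,"rx":0,"ry":0,"rz":-0.02,"fingers":0.6},
    {"x":-150,"y":-3,"z":0,"rx":0,"ry":0,"rz":-0.02,"fingers":0.6},
    {"x":-177,"y":-3,"z":0,"rx":0,"ry":0,"rz":-0.02,"fingers":0.6},
    {"x":-177,"y":-3,"z":40,"rx":0,"ry":0,"rz":-0.02,"fingers":0.6},
    {"x":-177,"y":-3,"z":70,"rx":0,"ry":0,"rz":-0.02,"fingers":0.6},
    {"x":-177,"y":-3,"z":90,"rx":0,"ry":0,"rz":-0.02,"fingers":0.6},
    {"x":-177,"y":-3,"z":90,"rx":0,"ry":0,"rz":-0.02,"fingers":0.6},
    {"x":-177,"y":-3,"z":90,"rx":0,"ry":0,"rz":-0.02,"fingers":0.6}
  ]
}}

```text
time_s: 12.12
tool_pos: [0.4328, 0.03, 0.0613]
tool_rot: [179.9, -0.0, 87.1]
force: [0.8, -0.6, -2.6]
grip_width: 0.0237
grasp_force: 40.0
```

```bash
python3 -c "
from h import *
plan((430,25,48,87))"
```

```text
now [432.8  30.   61.3] [179.9  -0.   87.1] q7 -13 t 12.1 F [ 0.8 -0.6 -2.6] w 23.7
(430, 25, 48, 87) -> [-5.2 -2.6 13.3] [ 0.001 -0.001  0.002]
```

{"method": "drive_tool", "body": {
  "moves": [
    {"x":-5,"y":-3,"z":8,"rx":0,"ry":0,"rz":0,"fingers":0.6},
    {"x":-5,"y":-3,"z":12,"rx":0,"ry":0,"rz":0,"fingers":0.6},
    {"x":-5,"y":-3,"z":13.5,"rx":0,"ry":0,"rz":0,"fingers":0.6},
    {"x":-5,"y":-3,"z":13.5,"rx":0,"ry":0,"rz":0,"fingers":0.6},
    {"x":-5,"y":-3,"z":13.5,"rx":0,"ry":0,"rz":0,"fingers":0},
    {"x":-5,"y":-3,"z":13.5,"rx":0,"ry":0,"rz":0,"fingers":0},
    {"x":-5,"y":-3,"z":13.5,"rx":0,"ry":0,"rz":0,"fingers":0},
    {"x":-5,"y":-3,"z":0,"rx":0,"ry":0,"rz":0,"fingers":0},
    {"x":-5,"y":-3,"z":-50,"rx":0,"ry":0,"rz":0,"fingers":0},
    {"x":-5,"y":-3,"z":-110,"rx":0,"ry":0,"rz":0,"fingers":0},
    {"x":-5,"y":-3,"z":-130,"rx":0,"ry":0,"rz":0,"fingers":0},
    {"x":-5,"y":-3,"z":-130,"rx":0,"ry":0,"rz":0,"fingers":0}
  ]
}}

```text
time_s: 13.62
tool_pos: [0.43, 0.0241, 0.1929]
tool_rot: [179.7, 0.1, 87.0]
force: [0.6, 0.4, -0.1]
grip_width: 0.0436
grasp_force: 0.0
```

```bash
python3 -c "
from h import *
plan((550,95,200,60))
c=shot('side',); im=cv2.cvtColor(c['image'],cv2.COLOR_RGB2BGR); cv2.imwrite('pics/s6.png',cv2.resize(im[120:400,130:430],None,fx=1.9,fy=1.9))"
```

```text
now [430.   24.1 192.9] [1.797e+02 1.000e-01 8.700e+01] q7 -3 t 13.6 F [ 0.6  0.4 -0.1] w 43.6
(550, 95, 200, 60) -> [ 77.  116.2  -6.6] [0.005 0.    0.472]
```

View pics/s6.png

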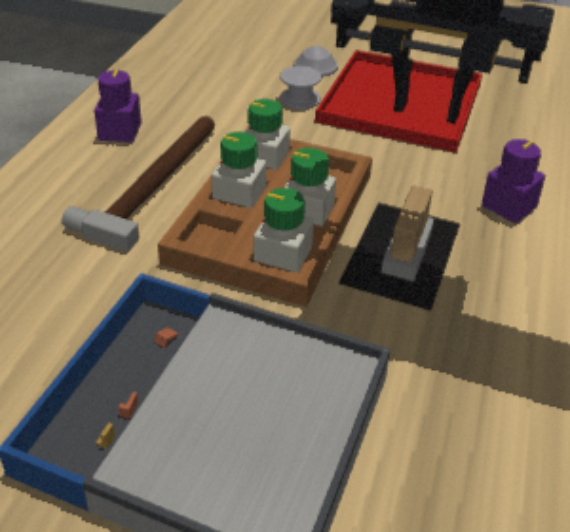

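The scraper stands on the mat (crop 408,235) and the chips are in the trough. Next come the jars. The rack centre is about (590,13), yaw −3°, so the first cap should be near (552,95).

```bash
python3 -c "
from h import *
for l in((-42.5,80),(-42.5,0),(42.5,0),(42.5,-80)): print(l,loc((590,13.5),-3,*l))
c=shot('top');s=shot('side')
for n,cc in(('top',c),('side',s)):
  h=cv2.cvtColor(cc['image'],cv2.COLOR_RGB2HSV); m=((h[...,0]>22)&(h[...,0]<88)&(h[...,1]>120)&(h[...,2]>50)).astype(np.uint8)
  k,l,st,ce=cv2.connectedComponentsWithStats(m)
  for i in range(1,k):
    if 100<st[i,4]<700 : 
       b=st[i]; print(n,b, ray(cc,b[0]+(b[2]-1)/2,b[1]+(b[3]-1)/2,.085)[:2].round(3))
plan((552,95,150,87),(552,95,77,87))
"
```

```text
(-42.5, 80) [551.7  95.6]
(-42.5, 0) [547.6  15.7]
(42.5, 0) [632.4  11.3]
(42.5, -80) [628.3 -68.6]
top [262 186  15  16 174] [0.636 0.012]
top [292 188  14  16 174] [ 0.631 -0.068]
top [230 216  15  16 174] [0.554 0.097]
top [ 34 408  28  12 153] [0.068 0.564]
side [261 173  17  17 251] [ 0.63  -0.068]
side [246 190  19  19 298] [0.634 0.012]
side [283 198  20  20 319] [0.549 0.014]
side [269 219  21  22 382] [0.553 0.094]
now [427.7  24.  189.6] [-179.9    0.    87. ] q7 -3 t 13.8 F [-0.1  0.6 -0.6] w 43.5
(552, 95, 150, 87) -> [ 77.3 120.5  39.4] [-0.002  0.     0.   ]
(552, 95, 77, 87) -> [ 77.3 120.6 112.4] [-0.002  0.     0.   ]
```

{"method": "drive_tool", "body": {
  "moves": [
    {"x":40,"y":60,"z":10,"rx":0,"ry":0,"rz":0,"fingers":-0.4},
    {"x":77,"y":110,"z":20,"rx":0,"ry":0,"rz":0,"fingers":-0.4},
    {"x":77,"y":121,"z":40,"rx":0,"ry":0,"rz":0,"fingers":-0.4},
    {"x":77,"y":121,"z":70,"rx":0,"ry":0,"rz":0,"fingers":-0.4},
    {"x":77,"y":121,"z":70,"rx":0,"ry":0,"rz":0,"fingers":-0.4},
    {"x":77,"y":121,"z":70,"rx":0,"ry":0,"rz":0,"fingers":-0.4}
  ],
  "force": 25
}}

```text
time_s: 14.52
tool_pos: [0.5531, 0.0948, 0.1207]
tool_rot: [-180.0, -0.0, 87.0]
force: [0.9, 0.9, -0.1]
grip_width: 0.0612
grasp_force: 0.0
```

```bash
python3 -c "
from h import *
plan((553,95,77,87))"
```

```text
now [553.1  94.8 120.7] [-180.   -0.   87.] q7 -28 t 14.5 F [ 0.9  0.9 -0.1] w 61.2
(553, 95, 77, 87) -> [ 0.2 -0.1 43.7] [-0.    -0.     0.001]
```

{"method": "drive_tool", "body": {
  "moves": [
    {"x":0,"y":0,"z":25,"rx":0,"ry":0,"rz":0,"fingers":-0.4},
    {"x":0,"y":0,"z":40,"rx":0,"ry":0,"rz":0,"fingers":-0.4},
    {"x":0,"y":0,"z":43,"rx":0,"ry":0,"rz":0,"fingers":-0.4},
    {"x":0,"y":0,"z":43,"rx":0,"ry":0,"rz":0,"fingers":0.3},
    {"x":0,"y":0,"z":43,"rx":0,"ry":0,"rz":0,"fingers":0.3},
    {"x":0,"y":0,"z":43,"rx":0,"ry":0,"rz":0,"fingers":0.3},
    {"x":0,"y":0,"z":43,"rx":0,"ry":0,"rz":0,"fingers":0.3},
    {"x":0,"y":0,"z":43,"rx":0,"ry":0,"rz":-0.08,"fingers":0.3},
    {"x":0,"y":0,"z":43,"rx":0,"ry":0,"rz":-0.16,"fingers":0.3},
    {"x":0,"y":0,"z":43,"rx":0,"ry":0,"rz":-0.24,"fingers":0.3},
    {"x":0,"y":0,"z":43,"rx":0,"ry":0,"rz":-0.32,"fingers":0.3},
    {"x":0,"y":0,"z":43,"rx":0,"ry":0,"rz":-0.4,"fingers":0.3},
    {"x":0,"y":0,"z":43,"rx":0,"ry":0,"rz":-0.4,"fingers":0.3}
  ],
  "force": 25
}}

```text
time_s: 16.15
tool_pos: [0.554, 0.0922, 0.0777]
tool_rot: [-180.0, 0.2, 109.8]
force: [-0.7, -4.9, 5.0]
grip_width: 0.0393
grasp_force: 25.0
```

```bash
cat >> h.py <<'E'
def tw():
    o=sensors.get_obs(); print('torque',np.round(o['wrist_torque'],3),'F',np.round(o['force'],1),'rot',np.round(o['tool_rot'],1),'w',round(o['grip_width']*1000,1),o['grasp_force'])
E
python3 -c "
from h import *
tw();plan((553,95,77,87))"
```

```text
torque [-1.197  0.122 -0.128] F [-0.7 -4.9  5. ] rot [-180.     0.2  109.8] w 39.3 24.96078856755048
now [554.   92.2  77.7] [-180.     0.2  109.8] q7 -9 t 16.1 F [-0.7 -4.9  5. ] w 39.3
(553, 95, 77, 87) -> [2.9 0.  0.7] [-0.     0.003  0.397]
```

{"method": "drive_tool", "body": {
  "moves": [
    {"x":0,"y":0,"z":0,"rx":0,"ry":0,"rz":0,"fingers":-0.4},
    {"x":0,"y":0,"z":0,"rx":0,"ry":0,"rz":0,"fingers":-0.4},
    {"x":0,"y":0,"z":-50,"rx":0,"ry":0,"rz":0,"fingers":-0.4},
    {"x":0,"y":0,"z":-100,"rx":0,"ry":0,"rz":0,"fingers":-0.4},
    {"x":0,"y":0,"z":-110,"rx":0,"ry":0,"rz":0,"fingers":-0.4},
    {"x":0,"y":0,"z":-110,"rx":0,"ry":0,"rz":0,"fingers":-0.4}
  ]
}}

```text
time_s: 16.9
tool_pos: [0.5535, 0.0953, 0.1878]
tool_rot: [179.9, 0.0, 110.0]
force: [-0.2, -0.0, -0.7]
grip_width: 0.0605
grasp_force: 0.0
```

```bash
cat >> h.py <<'E'
def marks(n,ref,z=.098,rad=24,save=None):
    """yellow mark angle (deg, world) on a cap near each ref (mm)"""
    c=shot(n); h=cv2.cvtColor(c['image'],cv2.COLOR_RGB2HSV).astype(int)
    if save: cv2.imwrite('pics/'+save,cv2.cvtColor(c['image'],cv2.COLOR_RGB2BGR))
    v,u=np.nonzero((h[...,0]>=20)&(h[...,0]<=45)&(h[...,1]>150)&(h[...,2]>90))
    w=np.array([ray(c,a,b,z)[:2]*1000 for a,b in zip(u,v)])
    gv,gu=np.nonzero((h[...,0]>=20)&(h[...,0]<=88)&(h[...,1]>110)&(h[...,2]>40))
    g=np.array([ray(c,a,b,z-.013)[:2]*1000 for a,b in zip(gu,gv)])
    for r in ref:
        r=np.array(r,float); G=g[np.hypot(*(g-r).T)<32]; k=w[np.hypot(*(w-r).T)<rad]
        if len(G)==0: print(r,'none'); continue
        cc=(G.min(0)+G.max(0))/2
        d=k.mean(0)-r if len(k) else np.zeros(2)
        print(n,r,'cap',cc.round(0),'n',len(k),'mark off',d.round(1),'ang',np.degrees(np.arctan2(d[1],d[0])).round(0))
E
python3 -c "
from h import *
J=[(553,95),(549,15),(633,12),(630,-68)]
marks('side',J);marks('top',J)"
```

```text
side [553.  95.] cap [553.  95.] n 4 mark off [10.6 -1.4] ang -7.0
side [549.  15.] cap [550.  15.] n 15 mark off [ 9.2 -2.9] ang -17.0
side [633.  12.] cap [635.  12.] n 12 mark off [11.2 -3.5] ang -17.0
side [630. -68.] cap [630. -68.] n 8 mark off [ 9.7 -4.1] ang -23.0
top [553.  95.] cap [547.  70.] n 0 mark off [0. 0.] ang 0.0
top [549.  15.] cap [551.  22.] n 18 mark off [12.1  0.2] ang 1.0
top [633.  12.] cap [636.  12.] n 25 mark off [13.6 -1.1] ang -5.0
top [630. -68.] cap [631. -68.] n 21 mark off [12.3 -0.7] ang -3.0
```

```bash
python3 -c "
from h import *
c=shot('side'); im=cv2.cvtColor(c['image'],cv2.COLOR_RGB2BGR); cv2.imwrite('pics/s7.png',cv2.resize(im[160:270,230:330],None,fx=5,fy=5,interpolation=cv2.INTER_CUBIC))"
```

```text
(no output)
```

View pics/s7.png

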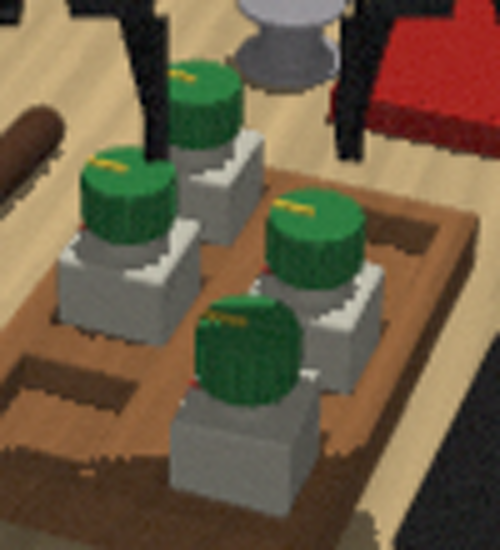

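The front jar's mark at crop (225,320) looks turned, but it's in shadow. I'll move the gripper aside to read it cleanly.

{"method": "drive_tool", "body": {
  "moves": [
    {"x":-60,"y":0,"z":0,"rx":0,"ry":0,"rz":0,"fingers":-0.4},
    {"x":-120,"y":0,"z":0,"rx":0,"ry":0,"rz":0,"fingers":-0.4},
    {"x":-180,"y":0,"z":0,"rx":0,"ry":0,"rz":0,"fingers":-0.4},
    {"x":-240,"y":0,"z":0,"rx":0,"ry":0,"rz":0,"fingers":-0.4},
    {"x":-240,"y":0,"z":0,"rx":0,"ry":0,"rz":0,"fingers":-0.4},
    {"x":-240,"y":0,"z":0,"rx":0,"ry":0,"rz":0,"fingers":-0.4}
  ]
}}

```text
time_s: 17.8
tool_pos: [0.6345, -0.1301, 0.1859]
tool_rot: [-179.9, -0.2, 109.9]
force: [0.7, 0.9, -0.3]
grip_width: 0.0605
grasp_force: 0.0
```

```bash
python3 -c "
from h import *
J=[(553,95),(549,15),(633,12),(630,-68)]
marks('side',J);marks('top',J);plan((549,15,120,87))"
```

```text
side [553.  95.] cap [554.  95.] n 17 mark off [ 9.8 -1.9] ang -11.0
side [549.  15.] cap [550.  15.] n 14 mark off [ 9.9 -2.9] ang -16.0
side [633.  12.] cap [634.  11.] n 12 mark off [ 9.8 -3. ] ang -17.0
side [630. -68.] cap [631. -68.] n 0 mark off [0. 0.] ang 0.0
top [553.  95.] cap [554.  98.] n 20 mark off [11.9  0.7] ang 3.0
top [549.  15.] cap [551.  17.] n 18 mark off [12.1  0.2] ang 1.0
top [633.  12.] cap [636.  12.] n 17 mark off [10.7 -0.5] ang -2.0
top [630. -68.] cap [631. -68.] n 4 mark off [12.1 -0.4] ang -2.0
now [ 634.8 -128.6  186.9] [-1.800e+02 -1.000e-01  1.101e+02] q7 15 t 17.9 F [ 0.5  0.4 -0. ] w 60.8
(549, 15, 120, 87) -> [164.2 -31.1  67.2] [-0.001 -0.001  0.403]
```

{"method": "drive_tool", "body": {
  "moves": [
    {"x":60,"y":-10,"z":10,"rx":0,"ry":0,"rz":0.13,"fingers":-0.4},
    {"x":110,"y":-20,"z":20,"rx":0,"ry":0,"rz":0.26,"fingers":-0.4},
    {"x":150,"y":-31,"z":40,"rx":0,"ry":0,"rz":0.4,"fingers":-0.4},
    {"x":164,"y":-31,"z":67,"rx":0,"ry":0,"rz":0.4,"fingers":-0.4},
    {"x":164,"y":-31,"z":67,"rx":0,"ry":0,"rz":0.4,"fingers":-0.4},
    {"x":164,"y":-31,"z":90,"rx":0,"ry":0,"rz":0.4,"fingers":-0.4},
    {"x":164,"y":-31,"z":108,"rx":0,"ry":0,"rz":0.4,"fingers":-0.4},
    {"x":164,"y":-31,"z":110,"rx":0,"ry":0,"rz":0.4,"fingers":-0.4},
    {"x":164,"y":-31,"z":110,"rx":0,"ry":0,"rz":0.4,"fingers":0.3},
    {"x":164,"y":-31,"z":110,"rx":0,"ry":0,"rz":0.4,"fingers":0.3},
    {"x":164,"y":-31,"z":110,"rx":0,"ry":0,"rz":0.4,"fingers":0.3},
    {"x":164,"y":-31,"z":110,"rx":0,"ry":0,"rz":0.4,"fingers":0.3}
  ],
  "force": 25
}}

```text
time_s: 19.4
tool_pos: [0.5498, 0.0127, 0.078]
tool_rot: [-180.0, 0.0, 87.0]
force: [-2.6, -0.4, 5.3]
grip_width: 0.0394
grasp_force: 24.9
```

```bash
python3 -c "
from h import *
tw();plan((549,15,77,87))"
```

```text
torque [-0.074  0.605  0.041] F [-2.6 -0.4  5.3] rot [-180.    0.   87.] w 39.4 24.902163955557626
now [549.8  12.7  78. ] [-180.    0.   87.] q7 -21 t 19.4 F [-2.6 -0.4  5.3] w 39.4
(549, 15, 77, 87) -> [ 2.3 -1.   1. ] [-0.001  0.001  0.   ]
```

{"method": "drive_tool", "body": {
  "moves": [
    {"x":0,"y":0,"z":0,"rx":0,"ry":0,"rz":-0.1,"fingers":0.3},
    {"x":0,"y":0,"z":0,"rx":0,"ry":0,"rz":-0.2,"fingers":0.3},
    {"x":0,"y":0,"z":0,"rx":0,"ry":0,"rz":-0.3,"fingers":0.3},
    {"x":0,"y":0,"z":0,"rx":0,"ry":0,"rz":-0.4,"fingers":0.3}
  ]
}}

```text
time_s: 19.9
tool_pos: [0.5515, 0.0095, 0.0781]
tool_rot: [179.9, 0.2, 109.9]
force: [1.8, -5.7, 2.4]
grip_width: 0.0391
grasp_force: 24.9
```

```bash
python3 -c "
from h import *
tw()"
```

```text
torque [-1.306 -0.475 -0.632] F [ 1.8 -5.7  2.4] rot [179.9   0.2 109.9] w 39.1 24.949501601513475
```

{"method": "drive_tool", "body": {
  "moves": [
    {"x":0,"y":0,"z":0,"rx":0,"ry":0,"rz":0,"fingers":0.3},
    {"x":0,"y":0,"z":0,"rx":0,"ry":0,"rz":0,"fingers":-0.4},
    {"x":0,"y":0,"z":0,"rx":0,"ry":0,"rz":0,"fingers":-0.4},
    {"x":0,"y":0,"z":-40,"rx":0,"ry":0,"rz":0,"fingers":-0.4},
    {"x":0,"y":0,"z":-80,"rx":0,"ry":0,"rz":0,"fingers":-0.4},
    {"x":-60,"y":0,"z":-90,"rx":0,"ry":0,"rz":0,"fingers":-0.4},
    {"x":-120,"y":0,"z":-90,"rx":0,"ry":0,"rz":0,"fingers":-0.4},
    {"x":-180,"y":-40,"z":-90,"rx":0,"ry":0,"rz":0,"fingers":-0.4},
    {"x":-240,"y":-40,"z":-90,"rx":0,"ry":0,"rz":0,"fingers":-0.4},
    {"x":-240,"y":-40,"z":-90,"rx":0,"ry":0,"rz":0,"fingers":-0.4},
    {"x":-240,"y":-40,"z":-90,"rx":0,"ry":0,"rz":0,"fingers":-0.4}
  ]
}}

```text
time_s: 21.28
tool_pos: [0.5946, -0.2258, 0.1671]
tool_rot: [180.0, -0.1, 109.9]
force: [0.4, 1.3, 0.4]
grip_width: 0.0609
grasp_force: 0.0
```

```bash
python3 -c "
from h import *
J=[(553,95),(549,15),(633,12),(630,-68)]
marks('side',J);marks('top',J);plan((630,-68,120,75),(630,-68,77,75))
c=shot('top');im=cv2.cvtColor(c['image'],cv2.COLOR_RGB2BGR); a=cv2.resize(im[175:245,215:325],None,fx=6,fy=6,interpolation=cv2.INTER_CUBIC);cv2.imwrite('pics/t8.png',a)"
```

```text
side [553.  95.] cap [554.  95.] n 15 mark off [ 9.9 -1.9] ang -11.0
side [549.  15.] cap [550.  15.] n 15 mark off [11. -2.] ang -10.0
side [633.  12.] cap [634.  12.] n 12 mark off [ 9.8 -3.3] ang -19.0
side [630. -68.] cap [630. -68.] n 8 mark off [10.7 -4.3] ang -22.0
top [553.  95.] cap [554.  98.] n 21 mark off [11.7  0.8] ang 4.0
top [549.  15.] cap [551.  17.] n 19 mark off [12.2  0.4] ang 2.0
top [633.  12.] cap [636.  12.] n 25 mark off [13.6 -1.1] ang -5.0
top [630. -68.] cap [631. -69.] n 20 mark off [12. -1.] ang -5.0
now [ 594.8 -223.9  167.7] [ 1.800e+02 -1.000e-01  1.101e+02] q7 24 t 21.4 F [0.6 0.5 0. ] w 60.5
(630, -68, 120, 75) -> [134.2  86.7  47.9] [ 0.    -0.001  0.613]
(630, -68, 77, 75) -> [134.1  86.7  90.9] [ 0.    -0.001  0.613]
```

View pics/t8.png

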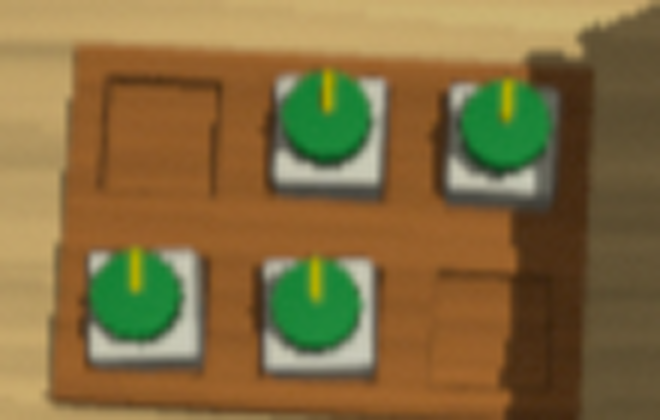

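Top crop: all four marks still point straight up, so the two front caps at (135,295) and (315,302) didn't turn and are tight. Next I'll test the jar at (630,-68).

{"method": "drive_tool", "body": {
  "moves": [
    {"x":50,"y":30,"z":0,"rx":0,"ry":0,"rz":0.15,"fingers":-0.4},
    {"x":100,"y":60,"z":10,"rx":0,"ry":0,"rz":0.3,"fingers":-0.4},
    {"x":134,"y":87,"z":30,"rx":0,"ry":0,"rz":0.45,"fingers":-0.4},
    {"x":134,"y":87,"z":45,"rx":0,"ry":0,"rz":0.6,"fingers":-0.4},
    {"x":134,"y":87,"z":48,"rx":0,"ry":0,"rz":0.6,"fingers":-0.4},
    {"x":134,"y":87,"z":48,"rx":0,"ry":0,"rz":0.6,"fingers":-0.4},
    {"x":134,"y":87,"z":75,"rx":0,"ry":0,"rz":0.6,"fingers":-0.4},
    {"x":134,"y":87,"z":88,"rx":0,"ry":0,"rz":0.6,"fingers":-0.4},
    {"x":134,"y":87,"z":90,"rx":0,"ry":0,"rz":0.6,"fingers":-0.4},
    {"x":134,"y":87,"z":90,"rx":0,"ry":0,"rz":0.6,"fingers":0.3},
    {"x":134,"y":87,"z":90,"rx":0,"ry":0,"rz":0.6,"fingers":0.3},
    {"x":134,"y":87,"z":90,"rx":0,"ry":0,"rz":0.6,"fingers":0.3},
    {"x":134,"y":87,"z":90,"rx":0,"ry":0,"rz":0.6,"fingers":0.3}
  ],
  "force": 25
}}

```text
time_s: 23.05
tool_pos: [0.6302, -0.0707, 0.0781]
tool_rot: [-180.0, 0.0, 75.6]
force: [-3.2, 1.2, 4.4]
grip_width: 0.039
grasp_force: 24.9
```

```bash
python3 -c "
from h import *
tw();plan((630,-68,77,75))"
```

```text
torque [0.082 0.652 0.032] F [-3.2  1.2  4.4] rot [-180.     0.    75.6] w 39.0 24.92438377230428
now [630.2 -70.7  78.1] [-180.     0.    75.6] q7 -26 t 23.1 F [-3.2  1.2  4.4] w 39.0
(630, -68, 77, 75) -> [ 2.6 -0.9  1.1] [-0.    0.    0.01]
```

{"method": "drive_tool", "body": {
  "moves": [
    {"x":0,"y":0,"z":0,"rx":0,"ry":0,"rz":-0.1,"fingers":0.3},
    {"x":0,"y":0,"z":0,"rx":0,"ry":0,"rz":-0.2,"fingers":0.3},
    {"x":0,"y":0,"z":0,"rx":0,"ry":0,"rz":-0.3,"fingers":0.3},
    {"x":0,"y":0,"z":0,"rx":0,"ry":0,"rz":-0.4,"fingers":0.3}
  ]
}}

```text
time_s: 23.55
tool_pos: [0.6315, -0.0712, 0.078]
tool_rot: [179.9, 0.0, 98.7]
force: [1.2, -0.5, 0.3]
grip_width: 0.0394
grasp_force: 24.9
```

```bash
python3 -c "
from h import *
tw();plan((630,-68,77,75))"
```

```text
torque [ 0.074 -0.444 -0.071] F [ 1.2 -0.5  0.3] rot [179.9   0.   98.7] w 39.4 24.90530189475976
now [631.5 -71.2  78. ] [179.9   0.   98.7] q7 -5 t 23.6 F [ 1.2 -0.5  0.3] w 39.4
(630, -68, 77, 75) -> [ 3.4 -1.   1. ] [0.003 0.    0.413]
```

Torque −0.07 N·m points to a loose cap. I'll turn it further, then lift it and carry it towards the tray.

{"method": "drive_tool", "body": {
  "moves": [
    {"x":0,"y":0,"z":0,"rx":0,"ry":0,"rz":-0.1,"fingers":0.3},
    {"x":0,"y":0,"z":0,"rx":0,"ry":0,"rz":-0.2,"fingers":0.3},
    {"x":0,"y":0,"z":0,"rx":0,"ry":0,"rz":-0.3,"fingers":0.3},
    {"x":0,"y":0,"z":0,"rx":0,"ry":0,"rz":-0.3,"fingers":0.3}
  ]
}}

```text
time_s: 24.05
tool_pos: [0.6317, -0.0706, 0.078]
tool_rot: [179.8, 0.0, 115.6]
force: [1.9, 1.1, 0.3]
grip_width: 0.0394
grasp_force: 24.9
```

```bash
python3 -c "
from h import *
tw();plan((630,-68,160,116),(535,-262,160,116))"
```

```text
torque [ 0.359 -0.704 -0.037] F [1.9 1.1 0.3] rot [179.8   0.  115.6] w 39.4 24.884746932657436
now [631.7 -70.6  78. ] [179.8   0.  115.6] q7 11 t 24.1 F [1.9 1.1 0.3] w 39.4
(630, -68, 160, 116) -> [  3.1  -0.2 -82. ] [ 0.003  0.    -0.007]
(535, -262, 160, 116) -> [-130.8 -169.7  -82.5] [ 0.003  0.    -0.007]
```

{"method": "drive_tool", "body": {
  "moves": [
    {"x":0,"y":0,"z":-15,"rx":0,"ry":0,"rz":0,"fingers":0.3},
    {"x":0,"y":0,"z":-35,"rx":0,"ry":0,"rz":0,"fingers":0.3},
    {"x":0,"y":0,"z":-60,"rx":0,"ry":0,"rz":0,"fingers":0.3},
    {"x":0,"y":0,"z":-82,"rx":0,"ry":0,"rz":0,"fingers":0.3},
    {"x":-20,"y":-26,"z":-82,"rx":0,"ry":0,"rz":0,"fingers":0.3},
    {"x":-44,"y":-57,"z":-82,"rx":0,"ry":0,"rz":0,"fingers":0.3},
    {"x":-68,"y":-88,"z":-82,"rx":0,"ry":0,"rz":0,"fingers":0.3},
    {"x":-92,"y":-119,"z":-82,"rx":0,"ry":0,"rz":0,"fingers":0.3},
    {"x":-113,"y":-148,"z":-82,"rx":0,"ry":0,"rz":0,"fingers":0.3},
    {"x":-127,"y":-164,"z":-82,"rx":0,"ry":0,"rz":0,"fingers":0.3},
    {"x":-131,"y":-170,"z":-82,"rx":0,"ry":0,"rz":0,"fingers":0.3},
    {"x":-131,"y":-170,"z":-82,"rx":0,"ry":0,"rz":0,"fingers":0.3},
    {"x":-131,"y":-170,"z":-50,"rx":0,"ry":0,"rz":0,"fingers":0.3},
    {"x":-131,"y":-170,"z":-25,"rx":0,"ry":0,"rz":0,"fingers":0.3},
    {"x":-131,"y":-170,"z":-5,"rx":0,"ry":0,"rz":0,"fingers":0.3},
    {"x":-131,"y":-170,"z":-5,"rx":0,"ry":0,"rz":0,"fingers":0.3}
  ]
}}

```text
time_s: 26.05
tool_pos: [0.5334, -0.261, 0.0811]
tool_rot: [-179.9, -0.2, 115.8]
force: [0.2, 0.4, -1.8]
grip_width: 0.0392
grasp_force: 25.0
```

```bash
python3 -c "
from h import *
tw();plan((535,-262,71,116))"
```

```text
torque [ 0.007 -0.117 -0.003] F [ 0.2  0.4 -1.8] rot [-179.9   -0.2  115.8] w 39.2 24.960686867125332
now [ 533.4 -261.    81.1] [-179.9   -0.2  115.8] q7 33 t 26.1 F [ 0.2  0.4 -1.8] w 39.2
(535, -262, 71, 116) -> [-1.6  1.  10.1] [-0.001 -0.003 -0.004]
```

{"method": "drive_tool", "body": {
  "moves": [
    {"x":0,"y":0,"z":6,"rx":0,"ry":0,"rz":0,"fingers":0.3},
    {"x":0,"y":0,"z":10,"rx":0,"ry":0,"rz":0,"fingers":0.3},
    {"x":0,"y":0,"z":11,"rx":0,"ry":0,"rz":0,"fingers":0.3},
    {"x":0,"y":0,"z":11,"rx":0,"ry":0,"rz":0,"fingers":0.3}
  ]
}}

```text
time_s: 26.55
tool_pos: [0.5341, -0.2629, 0.0718]
tool_rot: [180.0, 0.0, 115.7]
force: [-0.1, 0.8, -3.4]
grip_width: 0.0395
grasp_force: 25.0
```

```bash
python3 -c "
from h import *
tw();plan((535,-262,71,116))"
```

```text
torque [ 0.005 -0.139  0.013] F [-0.1  0.8 -3.4] rot [180.    0.  115.7] w 39.5 24.959234791458584
now [ 534.1 -262.9   71.8] [180.    0.  115.7] q7 32 t 26.6 F [-0.1  0.8 -3.4] w 39.5
(535, -262, 71, 116) -> [0.4 1.2 0.8] [ 0.     0.    -0.006]
```

Not touching the floor yet, so down 1 mm more, then release, rise, and approach the last untested jar.

{"method": "drive_tool", "body": {
  "moves": [
    {"x":0,"y":0,"z":1,"rx":0,"ry":0,"rz":0,"fingers":0.3},
    {"x":0,"y":0,"z":1.2,"rx":0,"ry":0,"rz":0,"fingers":0.3},
    {"x":0,"y":0,"z":1.2,"rx":0,"ry":0,"rz":0,"fingers":-0.4},
    {"x":0,"y":0,"z":1.2,"rx":0,"ry":0,"rz":0,"fingers":-0.4},
    {"x":0,"y":0,"z":1.2,"rx":0,"ry":0,"rz":0,"fingers":-0.4},
    {"x":0,"y":0,"z":-40,"rx":0,"ry":0,"rz":0,"fingers":-0.4},
    {"x":0,"y":0,"z":-90,"rx":0,"ry":0,"rz":0,"fingers":-0.4},
    {"x":60,"y":60,"z":-100,"rx":0,"ry":0,"rz":0,"fingers":-0.4},
    {"x":100,"y":110,"z":-100,"rx":0,"ry":0,"rz":0,"fingers":-0.4},
    {"x":150,"y":150,"z":-100,"rx":0,"ry":0,"rz":0,"fingers":-0.4},
    {"x":200,"y":200,"z":-100,"rx":0,"ry":0,"rz":0,"fingers":-0.4},
    {"x":200,"y":200,"z":-100,"rx":0,"ry":0,"rz":0,"fingers":-0.4}
  ]
}}

```text
time_s: 28.05
tool_pos: [0.6279, 0.0093, 0.1719]
tool_rot: [179.9, -0.1, 116.0]
force: [0.3, -1.2, -0.4]
grip_width: 0.0613
grasp_force: 0.0
```

```bash
python3 -c "
from h import *
J=[(553,95),(549,15),(633,12)]
marks('top',J);marks('top',[(534,-263)],z=.091);marks('side',[(534,-263)],z=.091);
plan((633,12,120,80),(633,12,77,80))"
```

```text
top [553.  95.] cap [554.  98.] n 4 mark off [9.5 1.2] ang 7.0
top [549.  15.] cap [550.  11.] n 0 mark off [0. 0.] ang 0.0
top [633.  12.] cap [634.  20.] n 0 mark off [0. 0.] ang 0.0
top [ 534. -263.] cap [ 534. -263.] n 22 mark off [6.  3.7] ang 32.0
side [ 534. -263.] cap [ 533. -263.] n 7 mark off [6.1 3.4] ang 29.0
now [627.6   7.4 171.6] [ 1.80e+02 -1.00e-01  1.16e+02] q7 7 t 28.2 F [-0.2 -0.9 -1.2] w 61.0
(633, 12, 120, 80) -> [ 1.8  6.8 51.6] [ 0.    -0.001  0.628]
(633, 12, 77, 80) -> [ 1.7  6.8 94.6] [ 0.    -0.001  0.628]
```

The tray jar's mark is about 30–40° out of line, so that cap is loose. Next, the jar at (633,12).

{"method": "drive_tool", "body": {
  "moves": [
    {"x":2,"y":5,"z":10,"rx":0,"ry":0,"rz":0.16,"fingers":-0.4},
    {"x":2,"y":5,"z":25,"rx":0,"ry":0,"rz":0.32,"fingers":-0.4},
    {"x":2,"y":5,"z":40,"rx":0,"ry":0,"rz":0.48,"fingers":-0.4},
    {"x":2,"y":5,"z":48,"rx":0,"ry":0,"rz":0.63,"fingers":-0.4},
    {"x":2,"y":5,"z":48,"rx":0,"ry":0,"rz":0.63,"fingers":-0.4},
    {"x":2,"y":5,"z":48,"rx":0,"ry":0,"rz":0.63,"fingers":-0.4}
  ],
  "force": 25
}}

```text
time_s: 28.95
tool_pos: [0.6314, 0.007, 0.1239]
tool_rot: [180.0, 0.0, 79.6]
force: [0.2, 0.1, 0.3]
grip_width: 0.0607
grasp_force: 0.0
```

```bash
python3 -c "
from h import *
plan((633,12,77,80))"
```

```text
now [631.4   7.  123.9] [180.    0.   79.6] q7 -28 t 28.9 F [0.2 0.1 0.3] w 60.7
(633, 12, 77, 80) -> [ 5.2  0.6 46.9] [ 0.001  0.    -0.006]
```

{"method": "drive_tool", "body": {
  "moves": [
    {"x":5,"y":1,"z":20,"rx":0,"ry":0,"rz":0,"fingers":-0.4},
    {"x":5,"y":1,"z":40,"rx":0,"ry":0,"rz":0,"fingers":-0.4},
    {"x":5,"y":1,"z":46,"rx":0,"ry":0,"rz":0,"fingers":-0.4},
    {"x":5,"y":1,"z":46,"rx":0,"ry":0,"rz":0,"fingers":0.3},
    {"x":5,"y":1,"z":46,"rx":0,"ry":0,"rz":0,"fingers":0.3},
    {"x":5,"y":1,"z":46,"rx":0,"ry":0,"rz":0,"fingers":0.3},
    {"x":5,"y":1,"z":46,"rx":0,"ry":0,"rz":0,"fingers":0.3},
    {"x":5,"y":1,"z":46,"rx":0,"ry":0,"rz":-0.1,"fingers":0.3},
    {"x":5,"y":1,"z":46,"rx":0,"ry":0,"rz":-0.2,"fingers":0.3},
    {"x":5,"y":1,"z":46,"rx":0,"ry":0,"rz":-0.3,"fingers":0.3},
    {"x":5,"y":1,"z":46,"rx":0,"ry":0,"rz":-0.4,"fingers":0.3}
  ]
}}

```text
time_s: 30.32
tool_pos: [0.6336, 0.0125, 0.0781]
tool_rot: [179.9, 0.0, 102.7]
force: [0.6, -0.8, 1.1]
grip_width: 0.0398
grasp_force: 25.0
```

```bash
python3 -c "
from h import *
tw();plan((633,12,77,80))"
```

```text
torque [-0.075 -0.056 -0.037] F [ 0.6 -0.8  1.1] rot [179.9   0.  102.7] w 39.8 24.982103733345866
now [633.6  12.5  78.1] [179.9   0.  102.7] q7 -9 t 30.3 F [ 0.6 -0.8  1.1] w 39.8
(633, 12, 77, 80) -> [-0.4 -0.7  1.1] [0.001 0.001 0.395]
```

{"method": "drive_tool", "body": {
  "moves": [
    {"x":0,"y":0,"z":0,"rx":0,"ry":0,"rz":-0.1,"fingers":0.3},
    {"x":0,"y":0,"z":0,"rx":0,"ry":0,"rz":-0.2,"fingers":0.3},
    {"x":0,"y":0,"z":0,"rx":0,"ry":0,"rz":-0.3,"fingers":0.3},
    {"x":0,"y":0,"z":0,"rx":0,"ry":0,"rz":-0.3,"fingers":0.3},
    {"x":0,"y":0,"z":-15,"rx":0,"ry":0,"rz":-0.3,"fingers":0.3},
    {"x":0,"y":0,"z":-40,"rx":0,"ry":0,"rz":-0.3,"fingers":0.3},
    {"x":0,"y":0,"z":-65,"rx":0,"ry":0,"rz":-0.3,"fingers":0.3},
    {"x":0,"y":0,"z":-90,"rx":0,"ry":0,"rz":-0.3,"fingers":0.3},
    {"x":0,"y":0,"z":-100,"rx":0,"ry":0,"rz":-0.3,"fingers":0.3}
  ]
}}

```text
time_s: 31.45
tool_pos: [0.6338, 0.0133, 0.1795]
tool_rot: [179.9, 0.1, 119.6]
force: [0.8, 0.7, -2.6]
grip_width: 0.0396
grasp_force: 25.0
```

```bash
python3 -c "
from h import *
tw();plan((465,-335,178,120))"
```

```text
torque [ 0.015 -0.134 -0.02 ] F [ 0.8  0.7 -2.6] rot [1.799e+02 1.000e-01 1.196e+02] w 39.6 24.99641257803887
now [633.8  13.3 179.5] [1.799e+02 1.000e-01 1.196e+02] q7 9 t 31.4 F [ 0.8  0.7 -2.6] w 39.6
(465, -335, 178, 120) -> [-219.2 -318.9    1.2] [ 0.002  0.001 -0.006]
```

{"method": "drive_tool", "body": {
  "moves": [
    {"x":-14,"y":-20,"z":0,"rx":0,"ry":0,"rz":0,"fingers":0.3},
    {"x":-36,"y":-52,"z":0,"rx":0,"ry":0,"rz":0,"fingers":0.3},
    {"x":-62,"y":-90,"z":0,"rx":0,"ry":0,"rz":0,"fingers":0.3},
    {"x":-90,"y":-130,"z":0,"rx":0,"ry":0,"rz":0,"fingers":0.3},
    {"x":-118,"y":-172,"z":0,"rx":0,"ry":0,"rz":0,"fingers":0.3},
    {"x":-146,"y":-213,"z":0,"rx":0,"ry":0,"rz":0,"fingers":0.3},
    {"x":-174,"y":-253,"z":0,"rx":0,"ry":0,"rz":0,"fingers":0.3},
    {"x":-198,"y":-288,"z":0,"rx":0,"ry":0,"rz":0,"fingers":0.3},
    {"x":-214,"y":-311,"z":0,"rx":0,"ry":0,"rz":0,"fingers":0.3},
    {"x":-219,"y":-319,"z":0,"rx":0,"ry":0,"rz":0,"fingers":0.3},
    {"x":-219,"y":-319,"z":30,"rx":0,"ry":0,"rz":0,"fingers":0.3},
    {"x":-219,"y":-319,"z":65,"rx":0,"ry":0,"rz":0,"fingers":0.3},
    {"x":-219,"y":-319,"z":88,"rx":0,"ry":0,"rz":0,"fingers":0.3},
    {"x":-219,"y":-319,"z":98,"rx":0,"ry":0,"rz":0,"fingers":0.3},
    {"x":-219,"y":-319,"z":100,"rx":0,"ry":0,"rz":0,"fingers":0.3},
    {"x":-219,"y":-319,"z":100,"rx":0,"ry":0,"rz":0,"fingers":0.3}
  ]
}}

```text
time_s: 33.45
tool_pos: [0.4652, -0.3353, 0.0785]
tool_rot: [180.0, 0.1, 119.7]
force: [-0.3, 0.7, -2.4]
grip_width: 0.0392
grasp_force: 25.0
```

```bash
python3 -c "
from h import *
tw();plan((465,-335,71,120))"
```

```text
torque [-0.027 -0.12  -0.046] F [-0.3  0.7 -2.4] rot [1.800e+02 1.000e-01 1.197e+02] w 39.2 24.996472466737032
now [ 465.2 -335.3   78.5] [1.800e+02 1.000e-01 1.197e+02] q7 46 t 33.5 F [-0.3  0.7 -2.4] w 39.2
(465, -335, 71, 120) -> [ 0.4 -0.1  7.5] [ 0.001  0.001 -0.005]
```

Down 7.5 mm, release and rise. Then I'll move off towards the middle and read the marks.

{"method": "drive_tool", "body": {
  "moves": [
    {"x":0,"y":0,"z":5,"rx":0,"ry":0,"rz":0,"fingers":0.3},
    {"x":0,"y":0,"z":7,"rx":0,"ry":0,"rz":0,"fingers":0.3},
    {"x":0,"y":0,"z":7.8,"rx":0,"ry":0,"rz":0,"fingers":0.3},
    {"x":0,"y":0,"z":7.8,"rx":0,"ry":0,"rz":0,"fingers":0.3},
    {"x":0,"y":0,"z":7.8,"rx":0,"ry":0,"rz":0,"fingers":-0.4},
    {"x":0,"y":0,"z":7.8,"rx":0,"ry":0,"rz":0,"fingers":-0.4},
    {"x":0,"y":0,"z":7.8,"rx":0,"ry":0,"rz":0,"fingers":-0.4},
    {"x":0,"y":0,"z":-40,"rx":0,"ry":0,"rz":0,"fingers":-0.4},
    {"x":0,"y":0,"z":-90,"rx":0,"ry":0,"rz":0,"fingers":-0.4},
    {"x":50,"y":30,"z":-90,"rx":0,"ry":0,"rz":0,"fingers":-0.4},
    {"x":110,"y":60,"z":-90,"rx":0,"ry":0,"rz":0,"fingers":-0.4},
    {"x":160,"y":90,"z":-90,"rx":0,"ry":0,"rz":0,"fingers":-0.4},
    {"x":210,"y":120,"z":-90,"rx":0,"ry":0,"rz":0.1,"fingers":-0.4},
    {"x":260,"y":150,"z":-90,"rx":0,"ry":0,"rz":0.2,"fingers":-0.4},
    {"x":260,"y":150,"z":-90,"rx":0,"ry":0,"rz":0.3,"fingers":-0.4},
    {"x":260,"y":150,"z":-90,"rx":0,"ry":0,"rz":0.4,"fingers":-0.4},
    {"x":260,"y":150,"z":-90,"rx":0,"ry":0,"rz":0.4,"fingers":-0.4}
  ]
}}

```text
time_s: 35.58
tool_pos: [0.466, -0.0349, 0.1675]
tool_rot: [180.0, 0.0, 96.9]
force: [-0.1, 0.6, 0.8]
grip_width: 0.0605
grasp_force: 0.0
```

```bash
python3 -c "
from h import *
J=[(553,95),(549,15)]
marks('top',J);marks('top',[(534,-263),(465,-335)],z=.091);marks('side',[(534,-263),(465,-335)],z=.091);
plan((549,15,120,87),(549,15,77,87))
c=shot('top');im=cv2.cvtColor(c['image'],cv2.COLOR_RGB2BGR); a=cv2.resize(im[175:300,335:435],None,fx=4,fy=4,interpolation=cv2.INTER_CUBIC);cv2.imwrite('pics/t9.png',a)"
```

```text
top [553.  95.] cap [554.  98.] n 20 mark off [11.9  0.7] ang 3.0
top [549.  15.] cap [554.  11.] n 0 mark off [0. 0.] ang 0.0
top [ 534. -263.] cap [ 534. -263.] n 22 mark off [6.  3.7] ang 32.0
top [ 465. -335.] cap [ 466. -338.] n 18 mark off [7.7 2.4] ang 18.0
side [ 534. -263.] cap [ 526. -265.] n 1 mark off [ 1.4 -2.6] ang -62.0
side [ 465. -335.] cap [ 469. -325.] n 0 mark off [0. 0.] ang 0.0
now [466.  -35.2 167.5] [-180.     0.    96.8] q7 8 t 35.7 F [0.1 0.5 0.4] w 61.0
(549, 15, 120, 87) -> [40.  88.4 47.5] [-0.     0.     0.172]
(549, 15, 77, 87) -> [40.  88.4 90.5] [-0.     0.     0.172]
```

View pics/t9.png

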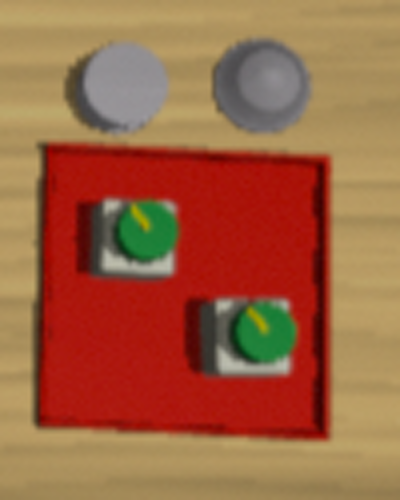

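Both tray jars stand upright with marks about 40° out of line (crop 140,218 and 258,320). Now I'll carry the tight jars to the plate.

{"method": "drive_tool", "body": {
  "moves": [
    {"x":20,"y":45,"z":10,"rx":0,"ry":0,"rz":0.1,"fingers":-0.4},
    {"x":40,"y":80,"z":30,"rx":0,"ry":0,"rz":0.17,"fingers":-0.4},
    {"x":40,"y":88,"z":45,"rx":0,"ry":0,"rz":0.17,"fingers":-0.4},
    {"x":40,"y":88,"z":47,"rx":0,"ry":0,"rz":0.17,"fingers":-0.4},
    {"x":40,"y":88,"z":47,"rx":0,"ry":0,"rz":0.17,"fingers":-0.4},
    {"x":40,"y":88,"z":70,"rx":0,"ry":0,"rz":0.17,"fingers":-0.4},
    {"x":40,"y":88,"z":87,"rx":0,"ry":0,"rz":0.17,"fingers":-0.4},
    {"x":40,"y":88,"z":90,"rx":0,"ry":0,"rz":0.17,"fingers":-0.4},
    {"x":40,"y":88,"z":90,"rx":0,"ry":0,"rz":0.17,"fingers":0.3},
    {"x":40,"y":88,"z":90,"rx":0,"ry":0,"rz":0.17,"fingers":0.3},
    {"x":40,"y":88,"z":90,"rx":0,"ry":0,"rz":0.17,"fingers":0.3},
    {"x":40,"y":88,"z":90,"rx":0,"ry":0,"rz":0.17,"fingers":0.3},
    {"x":40,"y":88,"z":75,"rx":0,"ry":0,"rz":0.17,"fingers":0.3},
    {"x":40,"y":88,"z":50,"rx":0,"ry":0,"rz":0.17,"fingers":0.3},
    {"x":40,"y":88,"z":25,"rx":0,"ry":0,"rz":0.17,"fingers":0.3},
    {"x":40,"y":88,"z":0,"rx":0,"ry":0,"rz":0.17,"fingers":0.3},
    {"x":40,"y":88,"z":-25,"rx":0,"ry":0,"rz":0.17,"fingers":0.3},
    {"x":40,"y":88,"z":-35,"rx":0,"ry":0,"rz":0.17,"fingers":0.3}
  ],
  "force": 28
}}

```text
time_s: 38.02
tool_pos: [0.5492, 0.0151, 0.2043]
tool_rot: [179.9, 0.0, 87.0]
force: [-0.3, -0.4, -3.4]
grip_width: 0.0394
grasp_force: 28.0
```

```bash
python3 -c "
from h import *
tw();plan((510,255,195,87))"
```

```text
torque [-0.047 -0.097  0.048] F [-0.3 -0.4 -3.4] rot [179.9   0.   87. ] w 39.4 27.986313665751368
now [549.2  15.1 204.3] [179.9   0.   87. ] q7 -21 t 38.0 F [-0.3 -0.4 -3.4] w 39.4
(510, 255, 195, 87) -> [237.5 -51.7   9. ] [0.002 0.001 0.   ]
```

{"method": "drive_tool", "body": {
  "moves": [
    {"x":20,"y":-4,"z":0,"rx":0,"ry":0,"rz":0,"fingers":0.3},
    {"x":50,"y":-11,"z":0,"rx":0,"ry":0,"rz":0,"fingers":0.3},
    {"x":90,"y":-20,"z":0,"rx":0,"ry":0,"rz":0,"fingers":0.3},
    {"x":130,"y":-29,"z":0,"rx":0,"ry":0,"rz":0,"fingers":0.3},
    {"x":170,"y":-37,"z":0,"rx":0,"ry":0,"rz":0,"fingers":0.3},
    {"x":205,"y":-45,"z":0,"rx":0,"ry":0,"rz":0,"fingers":0.3},
    {"x":230,"y":-50,"z":0,"rx":0,"ry":0,"rz":0,"fingers":0.3},
    {"x":238,"y":-52,"z":10,"rx":0,"ry":0,"rz":0,"fingers":0.3},
    {"x":238,"y":-52,"z":40,"rx":0,"ry":0,"rz":0,"fingers":0.3},
    {"x":238,"y":-52,"z":70,"rx":0,"ry":0,"rz":0,"fingers":0.3},
    {"x":238,"y":-52,"z":92,"rx":0,"ry":0,"rz":0,"fingers":0.3},
    {"x":238,"y":-52,"z":99,"rx":0,"ry":0,"rz":0,"fingers":0.3},
    {"x":238,"y":-52,"z":99,"rx":0,"ry":0,"rz":0,"fingers":0.3},
    {"x":238,"y":-52,"z":99,"rx":0,"ry":0,"rz":0,"fingers":0.3}
  ]
}}

```text
time_s: 39.78
tool_pos: [0.5098, 0.2558, 0.1046]
tool_rot: [179.9, -0.0, 87.0]
force: [-0.5, -0.7, -2.3]
grip_width: 0.0393
grasp_force: 28.0
```

```bash
python3 -c "
from h import *
tw();plan((510,255,96,87))"
```

```text
torque [-0.006 -0.057  0.038] F [-0.5 -0.7 -2.3] rot [179.9  -0.   87. ] w 39.3 27.98677357379347
now [509.8 255.8 104.6] [179.9  -0.   87. ] q7 -52 t 39.8 F [-0.5 -0.7 -2.3] w 39.3
(510, 255, 96, 87) -> [-0.8  0.2  8.6] [ 0.002 -0.001  0.   ]
```

{"method": "drive_tool", "body": {
  "moves": [
    {"x":0,"y":0,"z":5,"rx":0,"ry":0,"rz":0,"fingers":0.3},
    {"x":0,"y":0,"z":8,"rx":0,"ry":0,"rz":0,"fingers":0.3},
    {"x":0,"y":0,"z":9,"rx":0,"ry":0,"rz":0,"fingers":0.3},
    {"x":0,"y":0,"z":9,"rx":0,"ry":0,"rz":0,"fingers":0.3},
    {"x":0,"y":0,"z":9,"rx":0,"ry":0,"rz":0,"fingers":-0.4},
    {"x":0,"y":0,"z":9,"rx":0,"ry":0,"rz":0,"fingers":-0.4},
    {"x":0,"y":0,"z":9,"rx":0,"ry":0,"rz":0,"fingers":-0.4},
    {"x":0,"y":0,"z":-30,"rx":0,"ry":0,"rz":0,"fingers":-0.4},
    {"x":0,"y":0,"z":-70,"rx":0,"ry":0,"rz":0,"fingers":-0.4},
    {"x":-50,"y":15,"z":-70,"rx":0,"ry":0,"rz":0,"fingers":-0.4},
    {"x":-110,"y":30,"z":-70,"rx":0,"ry":0,"rz":0,"fingers":-0.4},
    {"x":-150,"y":45,"z":-60,"rx":0,"ry":0,"rz":0,"fingers":-0.4},
    {"x":-158,"y":51,"z":-30,"rx":0,"ry":0,"rz":0,"fingers":-0.4},
    {"x":-158,"y":51,"z":-15,"rx":0,"ry":0,"rz":0,"fingers":-0.4},
    {"x":-158,"y":51,"z":-15,"rx":0,"ry":0,"rz":0,"fingers":-0.4}
  ]
}}

```text
time_s: 41.65
tool_pos: [0.5506, 0.096, 0.1177]
tool_rot: [-179.9, -0.0, 87.1]
force: [0.1, -0.0, 0.9]
grip_width: 0.061
grasp_force: 0.0
```

```bash
python3 -c "
from h import *
plan((553,96,77,87))"
```

```text
now [550.6  96.  117.7] [-179.9   -0.    87.1] q7 -34 t 41.6 F [ 0.1 -0.   0.9] w 61.0
(553, 96, 77, 87) -> [ 0.1  2.4 40.7] [-0.002 -0.001  0.002]
```

I'll grip jar 1 and repeat the gentle twist, since its first torque reading was unclear.

{"method": "drive_tool", "body": {
  "moves": [
    {"x":0,"y":2,"z":20,"rx":0,"ry":0,"rz":0,"fingers":-0.4},
    {"x":0,"y":2,"z":36,"rx":0,"ry":0,"rz":0,"fingers":-0.4},
    {"x":0,"y":2,"z":40,"rx":0,"ry":0,"rz":0,"fingers":-0.4},
    {"x":0,"y":2,"z":40,"rx":0,"ry":0,"rz":0,"fingers":0.3},
    {"x":0,"y":2,"z":40,"rx":0,"ry":0,"rz":0,"fingers":0.3},
    {"x":0,"y":2,"z":40,"rx":0,"ry":0,"rz":0,"fingers":0.3},
    {"x":0,"y":2,"z":40,"rx":0,"ry":0,"rz":0,"fingers":0.3},
    {"x":0,"y":2,"z":40,"rx":0,"ry":0,"rz":-0.1,"fingers":0.3},
    {"x":0,"y":2,"z":40,"rx":0,"ry":0,"rz":-0.2,"fingers":0.3},
    {"x":0,"y":2,"z":40,"rx":0,"ry":0,"rz":-0.3,"fingers":0.3},
    {"x":0,"y":2,"z":40,"rx":0,"ry":0,"rz":-0.4,"fingers":0.3}
  ],
  "force": 25
}}

```text
time_s: 43.02
tool_pos: [0.5544, 0.0918, 0.0785]
tool_rot: [-179.9, 0.2, 109.9]
force: [-0.5, -3.5, 0.7]
grip_width: 0.039
grasp_force: 25.0
```

```bash
python3 -c "
from h import *
tw()"
```

```text
torque [-0.8    0.139 -0.486] F [-0.5 -3.5  0.7] rot [-179.9    0.2  109.9] w 39.0 24.982001561438665
```

The torque is 0.49 N·m, so it's tight. I'll ease back a little and lift.

{"method": "drive_tool", "body": {
  "moves": [
    {"x":0,"y":0,"z":0,"rx":0,"ry":0,"rz":0.05,"fingers":0.3},
    {"x":0,"y":0,"z":0,"rx":0,"ry":0,"rz":0.05,"fingers":0.3},
    {"x":0,"y":0,"z":-12,"rx":0,"ry":0,"rz":0.05,"fingers":0.3},
    {"x":0,"y":0,"z":-35,"rx":0,"ry":0,"rz":0.05,"fingers":0.3},
    {"x":0,"y":0,"z":-60,"rx":0,"ry":0,"rz":0.05,"fingers":0.3},
    {"x":0,"y":0,"z":-85,"rx":0,"ry":0,"rz":0.05,"fingers":0.3},
    {"x":0,"y":0,"z":-110,"rx":0,"ry":0,"rz":0.05,"fingers":0.3},
    {"x":0,"y":0,"z":-130,"rx":0,"ry":0,"rz":0.05,"fingers":0.3},
    {"x":0,"y":0,"z":-130,"rx":0,"ry":0,"rz":0.05,"fingers":0.3}
  ],
  "force": 28
}}

```text
time_s: 44.15
tool_pos: [0.555, 0.0957, 0.2107]
tool_rot: [179.8, 0.0, 107.1]
force: [-0.5, 0.1, -4.2]
grip_width: 0.0396
grasp_force: 28.0
```

```bash
python3 -c "
from h import *
tw();plan((516,352,208,107))"
```

```text
torque [-0.005 -0.161  0.015] F [-0.5  0.1 -4.2] rot [179.8   0.  107.1] w 39.6 27.97978474991396
now [555.   95.7 210.7] [179.8   0.  107.1] q7 -13 t 44.1 F [-0.5  0.1 -4.2] w 39.6
(516, 352, 208, 107) -> [256.4  38.1   2.7] [0.004 0.001 0.002]
```

{"method": "drive_tool", "body": {
  "moves": [
    {"x":20,"y":3,"z":0,"rx":0,"ry":0,"rz":0,"fingers":0.3},
    {"x":50,"y":7,"z":0,"rx":0,"ry":0,"rz":0,"fingers":0.3},
    {"x":90,"y":13,"z":0,"rx":0,"ry":0,"rz":0,"fingers":0.3},
    {"x":130,"y":19,"z":0,"rx":0,"ry":0,"rz":0,"fingers":0.3},
    {"x":170,"y":25,"z":0,"rx":0,"ry":0,"rz":0,"fingers":0.3},
    {"x":210,"y":31,"z":0,"rx":0,"ry":0,"rz":0,"fingers":0.3},
    {"x":240,"y":36,"z":0,"rx":0,"ry":0,"rz":0,"fingers":0.3},
    {"x":256,"y":38,"z":0,"rx":0,"ry":0,"rz":0,"fingers":0.3},
    {"x":256,"y":38,"z":25,"rx":0,"ry":0,"rz":0,"fingers":0.3},
    {"x":256,"y":38,"z":60,"rx":0,"ry":0,"rz":0,"fingers":0.3},
    {"x":256,"y":38,"z":88,"rx":0,"ry":0,"rz":0,"fingers":0.3},
    {"x":256,"y":38,"z":104,"rx":0,"ry":0,"rz":0,"fingers":0.3},
    {"x":256,"y":38,"z":104,"rx":0,"ry":0,"rz":0,"fingers":0.3},
    {"x":256,"y":38,"z":104,"rx":0,"ry":0,"rz":0,"fingers":0.3}
  ]
}}

```text
time_s: 45.9
tool_pos: [0.5154, 0.3513, 0.1056]
tool_rot: [179.9, -0.0, 107.1]
force: [0.2, 0.3, -1.7]
grip_width: 0.0392
grasp_force: 28.0
```

```bash
python3 -c "
from h import *
tw();plan((516,352,96,107))"
```

```text
torque [ 0.008 -0.141 -0.018] F [ 0.2  0.3 -1.7] rot [179.9  -0.  107.1] w 39.2 27.981403672602028
now [515.4 351.3 105.6] [179.9  -0.  107.1] q7 -43 t 45.9 F [ 0.2  0.3 -1.7] w 39.2
(516, 352, 96, 107) -> [0.5 0.7 9.6] [ 0.001 -0.001  0.001]
```

{"method": "drive_tool", "body": {
  "moves": [
    {"x":0,"y":0,"z":5,"rx":0,"ry":0,"rz":0,"fingers":0.3},
    {"x":0,"y":0,"z":8.5,"rx":0,"ry":0,"rz":0,"fingers":0.3},
    {"x":0,"y":0,"z":10,"rx":0,"ry":0,"rz":0,"fingers":0.3},
    {"x":0,"y":0,"z":10,"rx":0,"ry":0,"rz":0,"fingers":0.3},
    {"x":0,"y":0,"z":10,"rx":0,"ry":0,"rz":0,"fingers":-0.4},
    {"x":0,"y":0,"z":10,"rx":0,"ry":0,"rz":0,"fingers":-0.4},
    {"x":0,"y":0,"z":10,"rx":0,"ry":0,"rz":0,"fingers":-0.4},
    {"x":0,"y":0,"z":-40,"rx":0,"ry":0,"rz":0,"fingers":-0.4},
    {"x":0,"y":0,"z":-90,"rx":0,"ry":0,"rz":0,"fingers":-0.4},
    {"x":-40,"y":40,"z":-110,"rx":0,"ry":0,"rz":0,"fingers":-0.4},
    {"x":-90,"y":80,"z":-110,"rx":0,"ry":0,"rz":0,"fingers":-0.4},
    {"x":-140,"y":110,"z":-110,"rx":0,"ry":0,"rz":0,"fingers":-0.4},
    {"x":-190,"y":120,"z":-110,"rx":0,"ry":0,"rz":0,"fingers":-0.4},
    {"x":-250,"y":120,"z":-110,"rx":0,"ry":0,"rz":0,"fingers":-0.4},
    {"x":-310,"y":120,"z":-110,"rx":0,"ry":0,"rz":0,"fingers":-0.4},
    {"x":-360,"y":100,"z":-110,"rx":0,"ry":0,"rz":0,"fingers":-0.4},
    {"x":-400,"y":90,"z":-110,"rx":0,"ry":0,"rz":0,"fingers":-0.4},
    {"x":-400,"y":90,"z":-110,"rx":0,"ry":0,"rz":0,"fingers":-0.4},
    {"x":-400,"y":90,"z":-110,"rx":0,"ry":0,"rz":0,"fingers":-0.4}
  ]
}}

```text
time_s: 48.28
tool_pos: [0.7183, -0.0045, 0.2144]
tool_rot: [180.0, -0.1, 107.1]
force: [0.3, 0.7, 0.8]
grip_width: 0.0608
grasp_force: 0.0
```

```bash
python3 -c "
from h import *
plan()
c=shot('top');a=c['image'][150:310,100:440];a=cv2.resize(a,None,fx=2.2,fy=2.2,interpolation=cv2.INTER_CUBIC)
b=cv2.resize(shot('side')['image'][120:420,100:420],(240,225)); A=np.zeros((600,800,3),np.uint8); A[:a.shape[0],:a.shape[1]]=a; A[360:585,:240]=b
cv2.imwrite('pics/f.png',A[...,::-1])"
```

```text
now [718.3  -4.5 214.4] [ 1.800e+02 -1.000e-01  1.071e+02] q7 -4 t 48.3 F [0.3 0.7 0.8] w 60.8
```

View pics/f.png

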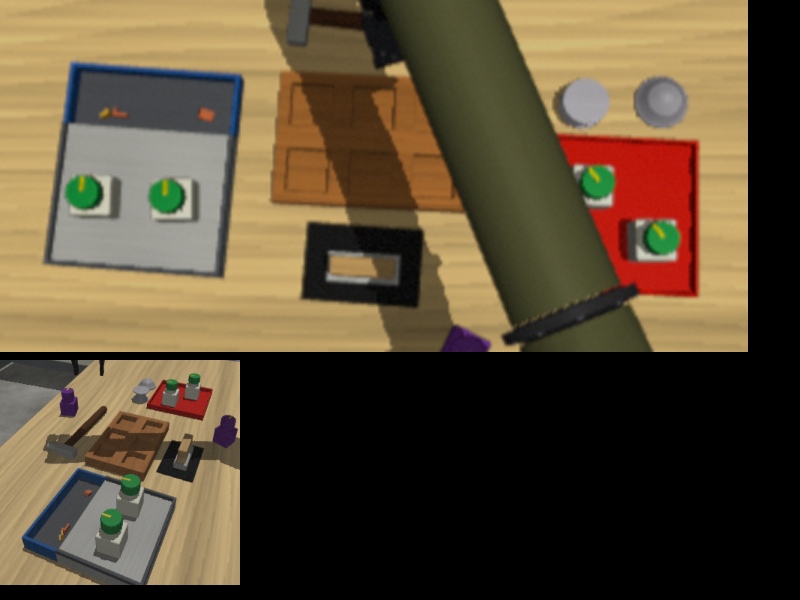

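The final picture shows everything as asked:
- **Plate:** two tight jars upright at (85,192) and (168,195), with the plate clear.
- **Trough:** chips at (105,113), (120,113) and (207,114).
- **Mat:** scraper standing at (362,266).
- **Tray:** two loose jars with turned marks at (597,182) and (660,238).

The gripper isn't touching anything, so I'll hand in.

```bash
python3 -c "
from h import *
print(workorder.sign_off())"
```

```text
the job is handed in; nothing more can be done
None
```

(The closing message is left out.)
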